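# Make up a rinsing kit and a plating kit

### The job

Make up two kits from the stock on the bench. The rinsing kit goes in the long tray: the wide steel beaker in the larger well with the narrow steel beaker standing inside it, handle turned about a quarter turn (either way) from the wide beaker's handle so that both can be taken, and the tall pale-capped bottle in the smaller well. The plating kit goes in the square tray: the petri dish in the larger well and the short blue-capped bottle in the smaller; everything stands upright and down in its well, and the tape roll, the timer and the marker stay where they lie.

Things in the scene. Friction and masses are not known exactly. Their poses are not given: they have to be found in the camera images.
- long_tray: Light grey oblong plastic kit tray, 104 x 216 x 7 mm, long side along its y. Fixed (it cannot shift). Origin: centre of its underside; x and y along its sides, z up. Plate 7 mm thick; each well is a flat-bottomed round recess 4 mm deep with a dark rubber lining, so its floor is 3 mm above the origin. Larger well 88 mm across, centred at x 0, y +56 mm; smaller well 76 mm across, centred at x 0, y -60 mm.
- square_tray: Light grey square plastic kit tray, 160 x 160 x 7 mm. Fixed (it cannot shift). Origin: centre of its underside; x and y along its sides, z up. Plate 7 mm thick; each well is a flat-bottomed round recess 4 mm deep with a dark rubber lining, so its floor is 3 mm above the origin. Larger well 83 mm across, centred at x +28, y +28 mm; smaller well 66 mm across, centred at x -39, y -39 mm.
- wide_beaker: Wide, low steel beaker with one side handle, loose, 0.10 to 0.16 kg. Upright open cylinder 68 mm outside diameter, 63 mm inside, 50 mm high, inner floor 3 mm above its underside. Origin: centre of its underside, z up. The loop handle (6 mm bar) stands out towards its own +y to 64 mm from the axis, between 11 and 45 mm height.
- narrow_beaker: Narrow, tall steel beaker with one side handle, loose, 0.10 kg. Upright open cylinder 46 mm outside diameter, 88 mm high. Origin: centre of its underside, z up. The loop handle (6 mm bar) stands out towards its own +y to 52 mm from the axis, between 57 and 85 mm height, so it stays above the wide beaker's rim when nested.
- tall_bottle: Tall clear glass bottle with a pale ribbed cap, closed, loose, 0.14 to 0.30 kg. 56 mm diameter, 129 mm high; the cap is 44 mm across and takes the top 24 mm. Origin: centre of its underside, z up.
- short_bottle: Short clear glass bottle with a blue ribbed cap and a dark label, closed, loose, 0.07 to 0.14 kg. 46 mm diameter, 86 mm high; the cap is 40 mm across and takes the top 24 mm. Origin: centre of its underside, z up.
- dish: Petri dish, closed, with pale agar, loose, 22 g: a flat disc 63 mm diameter, 15 mm high, lying right side up. Origin: centre of its underside, z up.
- tape: Bystander: blue tape roll lying flat between the two trays (not the rolls far to the left), 52 mm diameter, 14 mm high. Origin: centre of its underside.
- timer: Bystander: small white timer lying on its back between the two trays, 66 x 66 x 18 mm. Origin: centre of its underside.
- marker: Bystander: white marker pen with a black cap, lying beyond the stock, 15 x 140 x 18 mm, long along its y. Origin: centre of its underside.
There are look-alikes about, which are no part of the job. What is shaped like the dish but green or pink is not meant.

How it is judged:
At the end, for the whole second after the job is handed in: Each thing stands on the floor of its named well (2.5 mm), within 13 mm of its centre in x and y; the narrow beaker on the wide one's inner floor, within 12 mm of its axis, handles 55 to 125 degrees apart; all five upright within 0.12 rad and at rest (x of wide_beaker in the frame of long_tray between -0.013 and 0.013 m and y of wide_beaker in the frame of long_tray between 0.043 and 0.069 m and z of each of wide_beaker, tall_bottle in the frame of long_tray below 0.0055 m and x of tall_bottle in the frame of long_tray between -0.013 and 0.013 m and y of tall_bottle in the frame of long_tray between -0.073 and -0.047 m and x of dish in the frame of square_tray between 0.015 and 0.041 m and y of dish in the frame of square_tray between 0.015 and 0.041 m and z of each of dish, short_bottle in the frame of square_tray below 0.0055 m and x of short_bottle in the frame of square_tray between -0.052 and -0.026 m and y of short_bottle in the frame of square_tray between -0.052 and -0.026 m and horizontal distance between narrow_beaker and wide_beaker below 0.012 m and z of narrow_beaker in the frame of wide_beaker between 0 and 0.007 m and angle between the y axis of narrow_beaker and the y axis of wide_beaker, either way round above 0.96 rad and angle between each of wide_beaker, narrow_beaker, tall_bottle, short_bottle, dish's own z axis and vertical below 0.12 rad and linear speed of each of wide_beaker, narrow_beaker, tall_bottle, short_bottle, dish below 0.02 m/s and angular speed of each of wide_beaker, narrow_beaker, tall_bottle, short_bottle, dish below 0.2 rad/s); the robot touches nothing.
It fails at once if the tape was pushed more than 30 mm (distance of tape from where it was at the start of the episode above 0.03 m).
It fails at once if the timer was pushed more than 30 mm (distance of timer from where it was at the start of the episode above 0.03 m).
It fails at once if the marker was pushed more than 30 mm (distance of marker from where it was at the start of the episode above 0.03 m).
It also fails if it takes over 115 s, if anything falls off the work surface, if the arm or the gripper's body presses on something with over 40 N, if the wrist force passes 120 N, or if a joint passes its speed limit or range.

### The arm

A 7-joint arm with a two-finger parallel gripper is mounted at the origin on a cart in front of the work surface, level with it; the furniture and walls round the work are solid. World frame = base frame: x ahead of the robot, y to its left, z up, the work surface at z = 0. Lengths are in m, angles in rad, forces in N, time in s.
With the tool pointing down it reaches from about 0.425 to 0.95 m from the base axis. Payload 16.7 kg.
Tool frame: the origin (TCP) lies at the very end of the fingers, on their centre line; the grasp point (between the pads) lies 19 mm behind it; y points along the fingers, z is the direction in which the jaws open and shut, and the axes are right-handed (so a half turn about y gives the same grasp; the last joint's range is limited). The gripper opens to 94 mm and grips with 3 to 60 N. Pads are 16 mm wide; open, the fingers measure 119 mm over their backs; the gripper's body (75 mm by 177 mm) begins 78 mm behind the grasp point.
Start: joints at [1.149, 0.426, 0.074, 1.606, -0.034, 1.111, -0.067], TCP at [0.182, -0.65, 0.205] pointing down, gripper open.
Joint ranges: [-2.85, 2.85], [-0.5, 2.14], [-1.23, 1.37], [0.21, 2.46], [-1.02, 4.16], [0.16, 2.05], [-2.73, 2.73]. Speed limits (rad/s): [1.89, 1.89, 2.39, 2.39, 3.01, 3.01, 3.01].

### API

Orientations are given as a unit quaternion [x, y, z, w].
In Python, from station import env gives the robot as it stands.
- The arm moves only by the tool servo_tool, never from a script. Its arguments are lists of equal length, an entry for each row: "slide": the shift along the world's x, y, z in units of 0.05 m (1.0 is 0.05 m), a list of three; "angular": the turn, a rotation vector about the world's x, y, z in units of 0.12 rad (1.0 is 0.12 rad), a list of three; "grip": the closure, from 0 (fully open) to 1 (shut). In form: {"slide": [[x, y, z], ...], "angular": [[rx, ry, rz], ...], "grip": [grip, ...]}. A call has 1 to 5 rows; each row shifts and turns the pose as measured when the row begins; what a row does not reach is not made up. A row lasts 1/8 s, in which the tool goes at most 62.5 mm and 10.7 degrees, less where a joint would pass 70% of its speed; a pose out of reach is approached as far as the arm can. A call with a number of a shift or a turn outside -1 to 1 is refused whole. A call with a gripper value outside its range is refused whole. The fingers move at their own pace and stop on an object; the grip force is fixed at half the most. Time passes only in rows, so rows that do not move let the fingers close. It gives the time, the measured TCP pose, the force and the opening at its end, in the units of the state.
- env.sense(): the state, without advancing time (a new reading comes with each control period).
- env.camera(name): name is "scene" or "top" or "wrist"; returns a dict with "frame" (480x640x3 uint8, blue, green, red), "vfov" (degrees; the focal length in pixels is half the picture's height over the tangent of half this angle, whatever the lens; pixels are square), "cx", "cy" (the principal point, pixels), "cam_to_world" (4x4, takes a point from camera to world coordinates). Camera axes: x right, y down, z forward; pixel columns grow to the right and rows downward; lengths in m; the calibration is good to about 2 mm. A picture is of the moment at which its call begins. There is no depth.
- env.job_done(): hands the job in, once; it reports no verdict.
The state is a dict: "time_s": time; "joint_positions": joint angles; "joint_velocities": joint speeds; "joint_efforts": joint torques, N m; "position": TCP position; "orientation": TCP orientation; "force": force on the tool from outside, world axes, zero at the start; "wrist_torque": the same for the moment, N m; "finger_gap": finger opening in m.
Only numpy, scipy, OpenCV 4.12 (cv2) and the standard library are available. Lean on these libraries where they do the work, as an engineer would, in place of code of your own. Each camera call takes 0.05 s, during which the arm holds its last target.

## Working session

There is one attempt and no reset: what is moved stays moved. The work goes in short steps, Python scripts to look and compute and a tool call to move; the robot and the scene stay as the last step left them, time stands still between calls to the robot, and variables do not carry over. Pictures are saved under pics/ and viewed, and the job is handed in when it is done.

Besides the shell and the picture viewer there is one more tool, called after ">>>" by a JSON object that holds its "name" and its "arguments". servo_tool: Moves the arm, as the interface text tells. Its arguments: {"type":"object","properties":{"slide":{"type":"array"},"angular":{"type":"array"},"grip":{"type":"array"}},"required":["slide","angular","grip"]}

```bash
ls; mkdir -p pics; python3 - <<'E'
from station import env
import cv2,numpy as np
s=env.sense(); print({k:np.round(v,3) for k,v in s.items()})
for n in ["scene","top","wrist"]:
    c=env.camera(n); cv2.imwrite(f"pics/{n}0.png",c["frame"]); print(n,c["vfov"],c["cx"],c["cy"],np.round(c["cam_to_world"],3))
E
```

```text
pics
{'time_s': np.float64(0.0), 'joint_positions': array([ 1.148,  0.427,  0.074,  1.607, -0.034,  1.111, -0.067]), 'joint_velocities': array([ 0.001,  0.002, -0.001,  0.001, -0.001, -0.   , -0.   ]), 'joint_efforts': array([ 0.0000e+00, -9.3582e+01,  3.6670e+00, -4.5420e+01, -4.9000e-02,
        2.0000e-02,  0.0000e+00]), 'position': array([ 0.182, -0.65 ,  0.205]), 'orientation': array([-0.096,  0.701, -0.7  ,  0.096]), 'force': array([-0.214, -0.676, -0.235]), 'wrist_torque': array([ 0.006, -0.033, -0.033]), 'finger_gap': np.float64(0.094)}
scene 51.881928460763284 315.4461635004227 234.3065277756386 [[-0.819 -0.381  0.429 -0.032]
 [-0.573  0.571 -0.588  0.815]
 [-0.021 -0.728 -0.686  0.914]
 [ 0.     0.     0.     1.   ]]
top 50.183916179288715 317.03621794248494 235.4771642083933 [[ 0.02  -0.995  0.1    0.379]
 [-1.    -0.02   0.002  0.071]
 [ 0.    -0.1   -0.995  1.335]
 [ 0.     0.     0.     1.   ]]
wrist 65.44707341492557 325.06941331259225 240.11091306270345 [[ 0.27  -0.927 -0.259  0.257]
 [-0.963 -0.26  -0.071 -0.628]
 [-0.001  0.269 -0.963  0.384]
 [ 0.     0.     0.     1.   ]]
```

View pics/scene0.png

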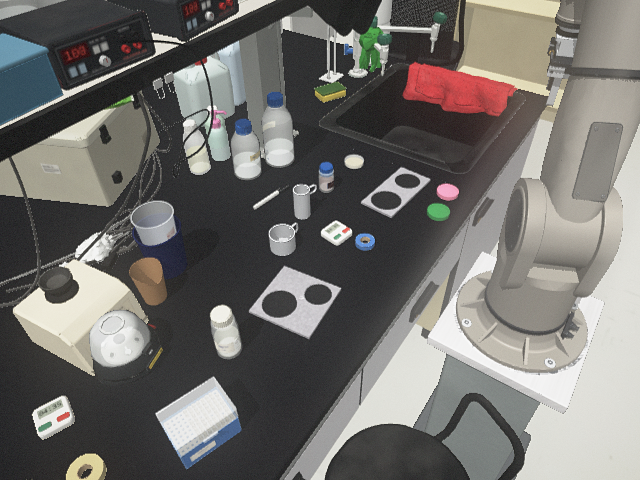

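View pics/top0.png

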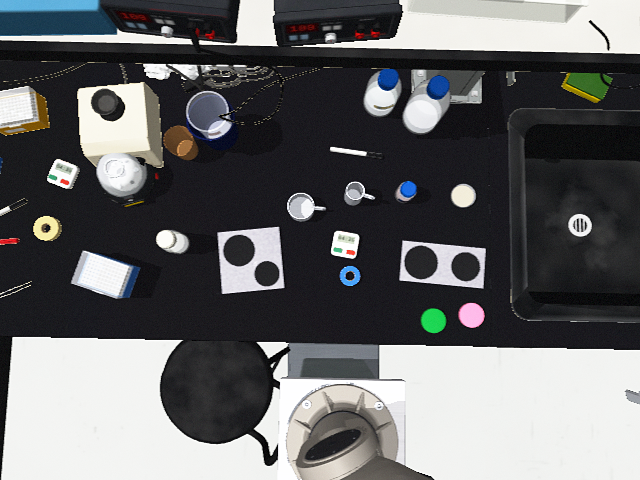

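View pics/wrist0.png

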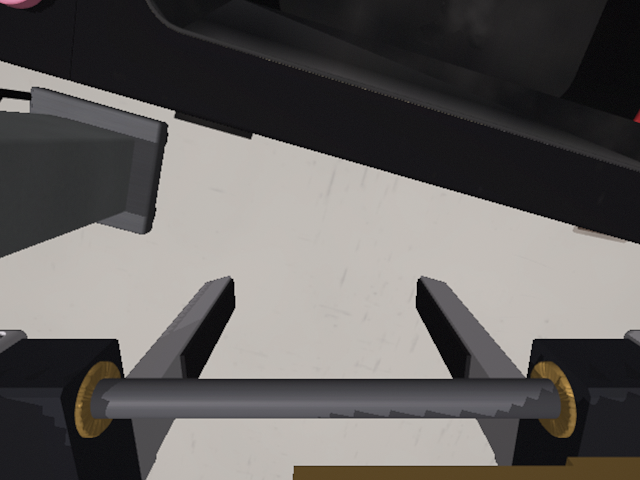

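```bash
cat > h.py <<'E'
import cv2,numpy as np
from station import env
def cam(n,save=None):
    c=env.camera(n)
    if save: cv2.imwrite(f"pics/{save}.png",c["frame"])
    return c
def ray(c,u,v):
    f=240/np.tan(np.radians(c["vfov"])/2); M=np.array(c["cam_to_world"])
    return M[:3,3],M[:3,:3]@np.array([(u-c["cx"])/f,(v-c["cy"])/f,1])
def plane(c,u,v,z):
    o,d=ray(c,u,v); return o+d*(z-o[2])/d[2]
def proj(c,p):
    f=240/np.tan(np.radians(c["vfov"])/2); M=np.array(c["cam_to_world"])
    q=M[:3,:3].T@(np.array(p)-M[:3,3]); return np.array([c["cx"]+f*q[0]/q[2],c["cy"]+f*q[1]/q[2]])
def crop(img,x0,y0,x1,y1,k,name):
    cv2.imwrite(f"pics/{name}.png",cv2.resize(img[y0:y1,x0:x1],None,fx=k,fy=k,interpolation=cv2.INTER_CUBIC))
def blobs(mask,lo=20):
    n,l,s,ce=cv2.connectedComponentsWithStats(mask.astype(np.uint8))
    return [(s[i].tolist(),ce[i].round(1).tolist(),i) for i in range(1,n) if s[i][4]>=lo],l
E
python3 - <<'E'
from h import *
c=cam("top"); im=c["frame"]
crop(im,280,140,500,340,3.6,"t1"); crop(im,140,210,300,310,5,"t2")
g=im.min(2)
for nm,(x0,y0,x1,y1) in dict(long=(395,236,492,292),sq=(212,222,290,298)).items():
    m=np.zeros(g.shape,np.uint8); m[y0:y1,x0:x1]=(g[y0:y1,x0:x1]>90)
    cs,h=cv2.findContours(m,cv2.RETR_CCOMP,cv2.CHAIN_APPROX_NONE)
    for k,ct in enumerate(cs):
        a=cv2.contourArea(ct)
        if a<200: continue
        if h[0][k][3]<0:
            box=cv2.boxPoints(cv2.minAreaRect(ct)); P=np.array([plane(c,*b,.007)[:2] for b in box])
            print(nm,'tray',P.mean(0).round(4),np.linalg.norm(np.diff(P,axis=0),axis=1).round(4),[round(float(np.degrees(np.arctan2(*(P[i+1]-P[i])[::-1]))),1) for i in range(3)])
        else:
            e=cv2.fitEllipse(ct); print(nm,'well',plane(c,*e[0],.006)[:2].round(4),e)
E
```

```text
long tray [ 0.4438 -0.2525] [0.1046 0.2209 0.1045] [-5.3, -94.4, 173.7]
long well [ 0.4389 -0.3116] ((465.13623046875, 266.2823791503906), (28.60919761657715, 29.607877731323242), 150.3710479736328)
long well [ 0.4478 -0.1962] ((420.5835876464844, 261.9707946777344), (33.369300842285156, 34.34675979614258), 150.2947998046875)
sq tray [0.4451 0.2455] [0.1643 0.1615 0.1623] [-83.6, -173.3, 96.3]
sq well [0.4109 0.2022] ((266.5045166015625, 273.23590087890625), (25.35801124572754, 25.959346771240234), 7.761317729949951)
sq well [0.4696 0.2762] ((238.69436645507812, 250.0346221923828), (31.8397274017334, 32.23411178588867), 24.93631935119629)
```

View pics/t1.png

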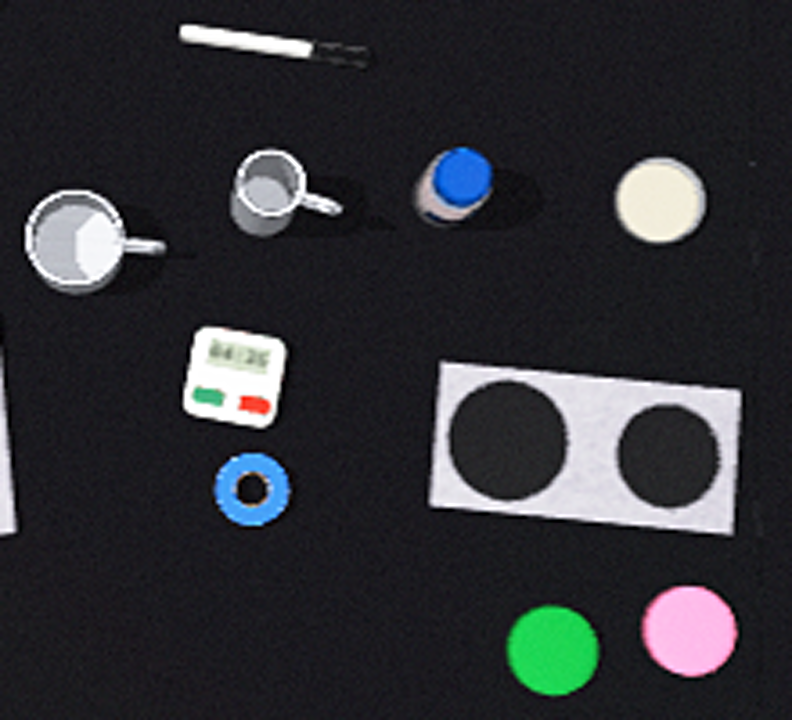

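View pics/t2.png

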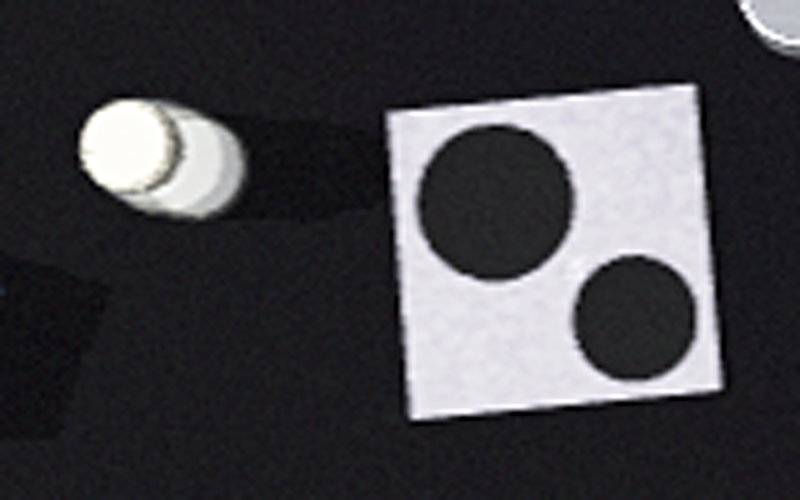

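```bash
python3 - <<'E'
from h import *
c=cam("top"); im=c["frame"]; s=cam("scene"); si=s["frame"]
crop(si,240,140,460,260,3.6,"s1"); crop(si,180,240,360,370,4.4,"s2")
def sub(img,b,th):
    x0,y0,x1,y1=b; hsv=cv2.cvtColor(img,cv2.COLOR_BGR2HSV)
    m=np.zeros(img.shape[:2],np.uint8); m[y0:y1,x0:x1]=th(img.astype(int),hsv.astype(int))[y0:y1,x0:x1]
    return m
def big(m):
    cs,_=cv2.findContours(m,cv2.RETR_EXTERNAL,cv2.CHAIN_APPROX_NONE); k=max(cs,key=cv2.contourArea); return k
d=big(sub(im,(445,178,482,214),lambda i,h:i.min(2)>80)); e=cv2.minEnclosingCircle(d); print('dish',e,plane(c,*e[0],.015),'diam',2*e[1]*np.linalg.norm(plane(c,464,196,.015)-plane(c,463,196,.015)))
b=big(sub(im,(392,175,422,206),lambda i,h:(h[...,1]>150)&(i[...,0]>120))); e=cv2.fitEllipse(b); print('short cap',e,plane(c,*e[0],.083))
t=big(sub(im,(150,225,192,256),lambda i,h:(i.min(2)>215))); e=cv2.minEnclosingCircle(t); print('tall cap',e,plane(c,*e[0],.129))
for n,(u,v),z in [('wide',(300.8,206.4),.05),('wide handle',(325,208.6),.045),('narrow',(355.3,190.6),.088),('nar handle',(374,198),.085),('short',(408.6,189.2),.086),('tall',(165.6,239.2),.129),('dish',(463.1,195.6),.015),('tape',(349.8,275.7),.014)]:
    p=plane(c,u,v,z); print(n,p.round(4),'scene px',proj(s,p).round(1),'base px',proj(s,[p[0],p[1],0]).round(1))
E
```

```text
dish ((463.0, 195.5), 12.500100135803223) [ 0.62290862 -0.3051388   0.015     ] diam 0.06520274014500074
short cap ((407.9806213378906, 188.7311553955078), (14.801283836364746, 15.623071670532227), 11.9447021484375) [ 0.624637   -0.14962944  0.083     ]
tall cap ((164.88461303710938, 238.73077392578125), 8.758027076721191) [0.48450665 0.43245535 0.129     ]
wide [0.5804 0.1159 0.05  ] scene px [283.2 233. ] base px [284.4 246.8]
wide handle [0.5767 0.0545 0.045 ] scene px [298.6 221.7] base px [299.4 234.1]
narrow [ 0.6164 -0.0189  0.088 ] scene px [302.2 189.4] base px [303.4 213.9]
nar handle [ 0.5994 -0.0655  0.085 ] scene px [317.2 183.6] base px [317.8 207.2]
short [ 0.6229 -0.1506  0.086 ] scene px [327.4 165.4] base px [327.6 189.1]
tall [0.4834 0.4307 0.129 ] scene px [222.5 312.3] base px [231.4 349. ]
dish [ 0.6226 -0.3054  0.015 ] scene px [355. 160.] base px [354.9 163.9]
tape [ 0.4086 -0.0128  0.014 ] scene px [366. 240.] base px [365.7 243.8]
```

View pics/s1.png

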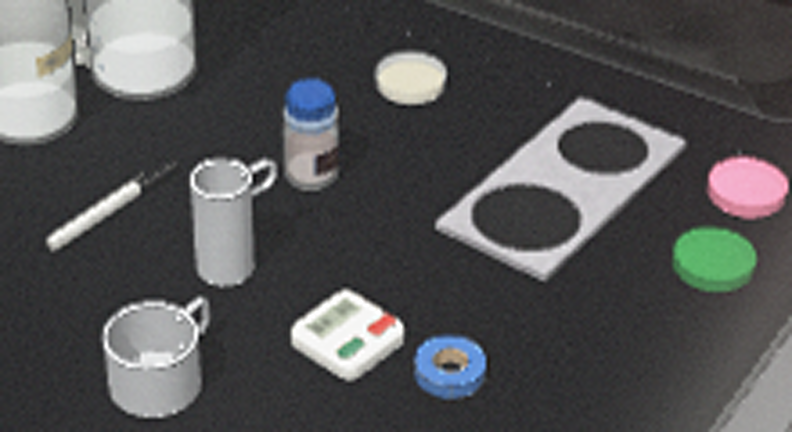

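View pics/s2.png

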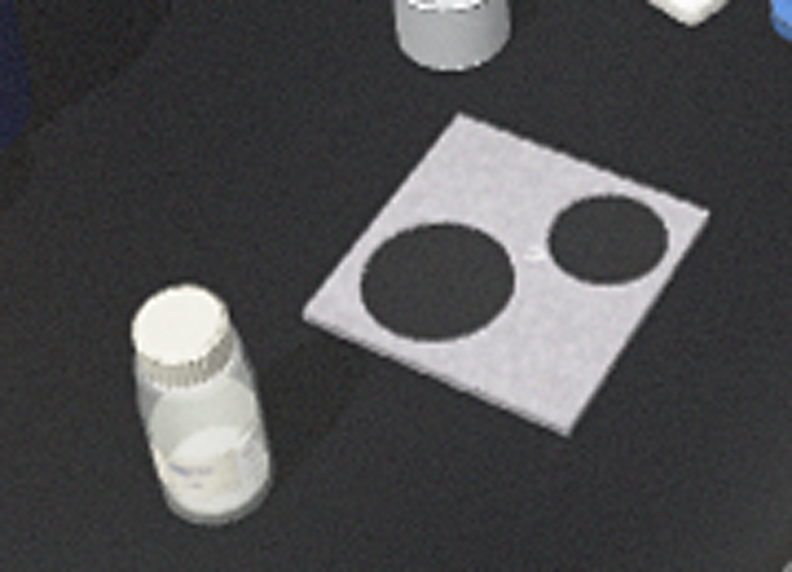

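>>> {"name": "servo_tool", "arguments": {"slide": [[0.6,0.6,0.5],[0.8,0.7,0.3],[0.8,0.7,0],[0.8,0.7,0],[0.8,0.7,0]], "angular": [[0,0,0.7],[0,0,0.7],[0,0,0.7],[0,0,0.7],[0,0,0.7]], "grip": [0,0,0,0,0]}}

```text
time_s: 0.92
position: [0.3723, -0.477, 0.2461]
orientation: [0.242, -0.664, 0.665, -0.241]
force: [0.4, -0.5, 0.5]
finger_gap: 0.094
```

>>> {"name": "servo_tool", "arguments": {"slide": [[1,0.7,0],[1,0.7,0],[1,0.7,0],[1,0.7,0],[0.9,0.6,-0.5]], "angular": [[0,0,0.8],[0,0,0.8],[0,0,0.8],[0,0,0.8],[0,0,0.8]], "grip": [0,0,0,0,0]}}

```text
time_s: 1.55
position: [0.6241, -0.3016, 0.2238]
orientation: [0.397, -0.583, 0.587, -0.397]
force: [0.5, -1.0, -0.5]
finger_gap: 0.0941
```

```bash
python3 - <<'E'
from h import *
c=cam("wrist","w1"); im=c["frame"]
m=((im.min(2)>120)).astype(np.uint8)
b,l=blobs(m,2000); print(b)
print(proj(c,[.623,-.305,.015]), env.sense()["position"])
for s,ce,i in b:
    ct=max(cv2.findContours((l==i).astype(np.uint8),0,1)[0],key=cv2.contourArea); e=cv2.fitEllipse(ct); print(e,plane(c,*e[0],.015))
E
```

```text
[([448, 0, 192, 76, 10435], [529.2, 29.6], 3), ([548, 54, 92, 117, 3810], [586.9, 123.7], 5), ([68, 115, 163, 263, 12593], [157.7, 246.7], 7), ([302, 185, 59, 59, 2739], [330.8, 214.3], 9), ([420, 275, 105, 103, 3255], [471.7, 334.4], 10), ([90, 388, 471, 78, 14939], [340.1, 405.5], 17)]
[324.29499934 216.07511326] [ 0.62769574 -0.29428861  0.21847937]
((522.2314453125, 30.614776611328125), (72.13653564453125, 211.61044311523438), 81.84518432617188) [ 0.8600534  -0.20929183  0.015     ]
((590.749267578125, 109.78012084960938), (78.96522521972656, 118.4501953125), 162.73452758789062) [ 0.9064672  -0.30296626  0.015     ]
((151.87973022460938, 237.99365234375), (121.53561401367188, 271.106689453125), 166.16128540039062) [ 0.44200875 -0.25869106  0.015     ]
((330.801513671875, 214.25445556640625), (57.983219146728516, 58.33732223510742), 86.08712005615234) [ 0.63012361 -0.30572423  0.015     ]
((474.5970764160156, 340.3684387207031), (37.380332946777344, 146.70494079589844), 143.41854858398438) [ 0.73142338 -0.5080038   0.015     ]
((344.6077880859375, 413.0295715332031), (77.30622863769531, 425.5210876464844), 92.58283996582031) [ 0.55410554 -0.54613682  0.015     ]
```

View pics/w1.png

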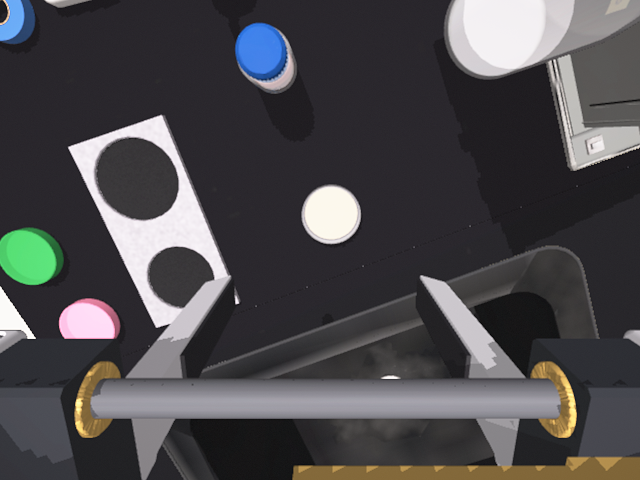

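>>> {"name": "servo_tool", "arguments": {"slide": [[0,-0.1,-0.9],[0,-0.1,-0.9],[0,0,-0.8],[0,0,-0.6],[0,0,0]], "angular": [[0,0,0],[0,0,0],[0,0,0],[0,0,0],[0,0,0]], "grip": [0,0,0,0,0]}}

```text
time_s: 2.22
position: [0.6287, -0.3014, 0.0523]
orientation: [-0.401, 0.583, -0.581, 0.402]
force: [1.1, 0.1, -0.1]
finger_gap: 0.0942
```

```bash
python3 - <<'E'
from h import *
c=cam("wrist","w2"); im=c["frame"]; s=env.sense()
m=((im.min(2)>120)).astype(np.uint8)
b,l=blobs(m,2000)
for q,ce,i in b:
    ct=max(cv2.findContours((l==i).astype(np.uint8),0,1)[0],key=cv2.contourArea); e=cv2.fitEllipse(ct); print(e,plane(c,*e[0],.015))
print(s["position"],s["orientation"],proj(c,s["position"]))
E
```

```text
((214.28086853027344, 18.084199905395508), (57.10828399658203, 126.53300476074219), 111.21910858154297) [ 0.62377274 -0.15236327  0.015     ]
((610.130615234375, 15.435504913330078), (36.71109390258789, 82.53977966308594), 100.04612731933594) [ 0.8152533  -0.22355191  0.015     ]
((85.13591766357422, 252.5447540283203), (206.0831756591797, 278.94952392578125), 133.53550720214844) [ 0.49597104 -0.23982601  0.015     ]
((329.7692565917969, 273.01763916015625), (97.45819091796875, 100.10884094238281), 95.63728332519531) [ 0.63050027 -0.30476672  0.015     ]
((474.6632995605469, 340.3739013671875), (37.408538818359375, 147.167236328125), 143.54747009277344) [ 0.70226269 -0.38160645  0.015     ]
((323.77984619140625, 402.3614807128906), (30.762392044067383, 734.444580078125), 90.02523040771484) [ 0.59368308 -0.39143927  0.015     ]
[ 0.62964708 -0.30176427  0.05386873] [-0.40082593  0.5820159  -0.58175041  0.40269408] [326.982539   294.96145112]
```

View pics/w2.png

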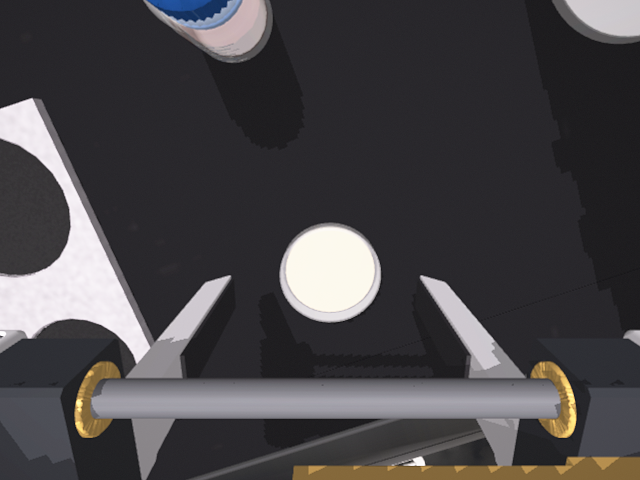

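>>> {"name": "servo_tool", "arguments": {"slide": [[-0.05,-0.06,-0.4],[0,0,-0.35],[0,0,-0.2],[0,0,0],[0,0,0]], "angular": [[0,0,0],[0,0,0],[0,0,0],[0,0,0],[0,0,0]], "grip": [0,0,0,0,0]}}

```text
time_s: 2.9
position: [0.6289, -0.3059, 0.0073]
orientation: [0.4, -0.581, 0.583, -0.403]
force: [1.2, 1.0, 0.3]
finger_gap: 0.0942
```

>>> {"name": "servo_tool", "arguments": {"slide": [[0,0,0],[0,0,0],[0,0,0],[0,0,0],[0,0,0]], "angular": [[0,0,0],[0,0,0],[0,0,0],[0,0,0],[0,0,0]], "grip": [1,1,1,1,1]}}

```text
time_s: 3.52
position: [0.6296, -0.3061, 0.0086]
orientation: [0.4, -0.58, 0.584, -0.404]
force: [1.0, 1.2, -1.2]
finger_gap: 0.0602
```

>>> {"name": "servo_tool", "arguments": {"slide": [[0,0,0],[0,0,0.3],[0,0,0.5],[0,0,0.5],[0,0,0]], "angular": [[0,0,0],[0,0,0],[0,0,0],[0,0,0],[0,0,0]], "grip": [1,1,1,1,1]}}

```text
time_s: 4.15
position: [0.63, -0.3062, 0.0784]
orientation: [0.399, -0.58, 0.584, -0.404]
force: [-1.0, 0.5, 0.1]
finger_gap: 0.0603
```

```bash
python3 - <<'E'
from h import *
c=cam("wrist","w3"); print(env.sense()["position"])
E
```

```text
[ 0.62935028 -0.30590362  0.0771305 ]
```

View pics/w3.png

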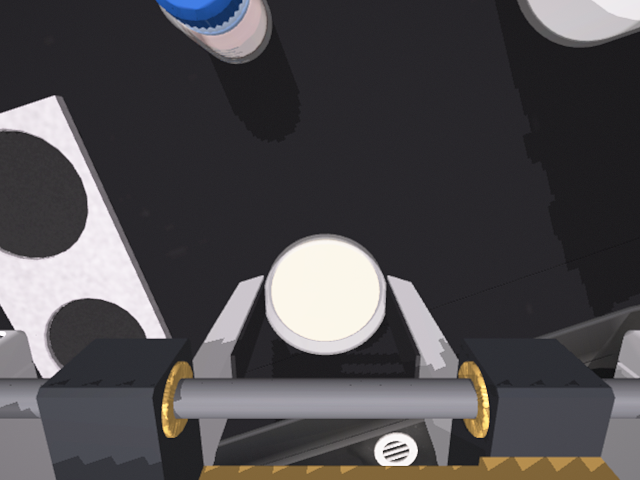

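```bash
python3 - <<'E'
from h import *
c=cam("wrist"); im=c["frame"]; s=env.sense(); hsv=cv2.cvtColor(im,cv2.COLOR_BGR2HSV)
m=((hsv[...,1]>12)&(hsv[...,0]<40)&(im.min(2)>150)).astype(np.uint8); m[380:]=0
b,l=blobs(m,2000)
for q,ce,i in b:
    ct=max(cv2.findContours((l==i).astype(np.uint8),0,1)[0],key=cv2.contourArea); e=cv2.minEnclosingCircle(ct); P=plane(c,*e[0],s["position"][2]+.006);print(q,e,P)
    print(plane(c,325,235,s["position"][2]+.006),plane(c,325,354,s["position"][2]))
print(s["position"], proj(c,s["position"]))
E
```

```text
[271, 244, 109, 97, 8343] ((324.9166564941406, 290.5), 54.19657516479492) [ 0.63063112 -0.30230054  0.08194678]
[ 0.64090734 -0.27527827  0.08194678] [ 0.61651737 -0.33980986  0.07594678]
[ 0.62876459 -0.30565799  0.07594678] [323.77566318 292.69666575]
```

>>> {"name": "servo_tool", "arguments": {"slide": [[0,0.1,0.9],[-0.2,0.6,0.9],[-0.27,0.95,0.4],[-0.27,0.95,0],[-0.27,0.95,0]], "angular": [[0,0,0],[0,0,0.4],[0,0,0.4],[0,0,0.4],[0,0,0.4]], "grip": [1,1,1,1,1]}}

```text
time_s: 4.88
position: [0.5739, -0.1265, 0.1836]
orientation: [-0.455, 0.541, -0.54, 0.456]
force: [1.3, 0.6, -0.3]
finger_gap: 0.0604
```

>>> {"name": "servo_tool", "arguments": {"slide": [[-0.27,0.95,0],[-0.27,0.95,0],[-0.27,0.95,0],[-0.27,0.95,0],[-0.27,0.95,0]], "angular": [[0,0,0.4],[0,0,0.4],[0,0,0.4],[0,0,0.4],[0,0,0.4]], "grip": [1,1,1,1,1]}}

```text
time_s: 5.5
position: [0.5012, 0.1179, 0.1804]
orientation: [0.52, -0.482, 0.479, -0.518]
force: [0.2, -0.1, 0.3]
finger_gap: 0.0603
```

>>> {"name": "servo_tool", "arguments": {"slide": [[-0.2,0.95,0],[-0.2,0.9,-0.2],[-0.1,0.7,-0.6],[-0.05,0.4,-0.6],[0,0,0]], "angular": [[0,0,0.4],[0,0,0],[0,0,0],[0,0,0],[0,0,0]], "grip": [1,1,1,1,1]}}

```text
time_s: 6.12
position: [0.4689, 0.2727, 0.1061]
orientation: [0.534, -0.468, 0.463, -0.53]
force: [0.7, -0.9, 1.2]
finger_gap: 0.0599
```

```bash
python3 - <<'E'
from h import *
c=cam("wrist","w4"); s=env.sense(); print(s["position"],s["orientation"],s["finger_gap"])
from scipy.spatial.transform import Rotation as R
z=R.from_quat(s["orientation"]).as_matrix(); print(z.round(3))
E
```

```text
[0.46973997 0.27217063 0.10723641] [ 0.53372326 -0.46828447  0.46355322 -0.53006373] 0.0603804437670206
[[ 0.132 -0.008  0.991]
 [-0.991  0.001  0.132]
 [-0.002 -1.    -0.008]]
```

View pics/w4.png

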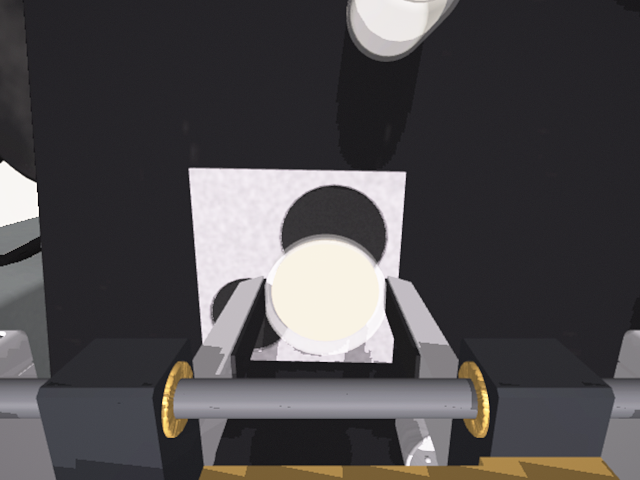

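>>> {"name": "servo_tool", "arguments": {"slide": [[0,0,-0.6],[0,0.02,-0.6],[0,0,-0.4],[0,0,0],[0,0,0]], "angular": [[0,0,0],[0,0,0],[0,0,0],[0,0,0],[0,0,0]], "grip": [1,1,1,1,1]}}

```text
time_s: 6.8
position: [0.474, 0.2697, 0.0297]
orientation: [0.531, -0.468, 0.466, -0.53]
force: [0.8, 0.4, -0.3]
finger_gap: 0.0605
```

```bash
python3 - <<'E'
from h import *
c=cam("wrist","w5"); s=env.sense(); print(s["position"])
c=cam("top"); crop(c["frame"],200,200,300,300,6,"t5")
E
```

```text
[0.47404516 0.26968159 0.02976434]
```

View pics/w5.png

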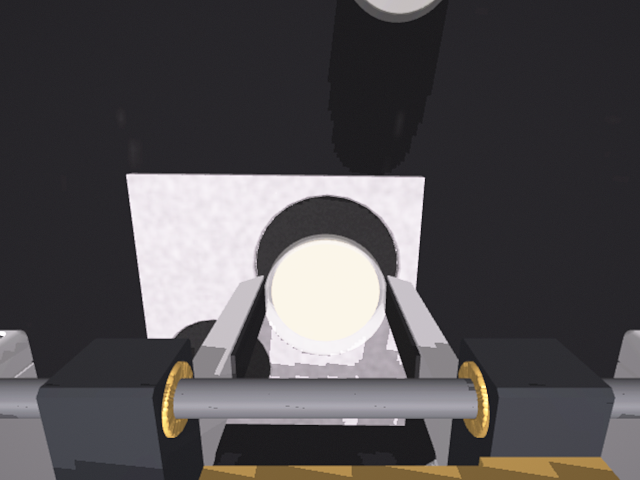

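```bash
python3 - <<'E'
from h import *
c=cam("wrist"); s=env.sense()
print('left',plane(c,256,262,.007),'right',plane(c,398,262,.007),'far',plane(c,327,195,.007)); print(s["position"])
print('well proj',proj(c,[.4696,.2762,.007]),'dish proj if at',plane(c,325,290,s["position"][2]+.006))
E
```

```text
left [0.43393006 0.27421213 0.007     ] right [0.51432741 0.28456364 0.007     ] far [0.46923256 0.31747978 0.007     ]
[0.47390275 0.26984691 0.0296456 ]
well proj [318.40408886 266.27582082] dish proj if at [0.47374007 0.27429661 0.0356456 ]
```

>>> {"name": "servo_tool", "arguments": {"slide": [[0,0.02,-0.15],[0,0.02,-0.15],[0,0,-0.08],[0,0,0],[0,0,0]], "angular": [[0,0,0],[0,0,0],[0,0,0],[0,0,0],[0,0,0]], "grip": [1,1,1,1,1]}}

```text
time_s: 7.58
position: [0.4746, 0.2725, 0.0102]
orientation: [-0.531, 0.468, -0.467, 0.531]
force: [-1.0, -0.9, 6.5]
finger_gap: 0.0606
```

>>> {"name": "servo_tool", "arguments": {"slide": [[0,0,0.02],[0,0,0],[0,0,0.3],[0,0,0.8],[0,0,0.9]], "angular": [[0,0,0],[0,0,0],[0,0,0],[0,0,0],[0,0,0]], "grip": [0,0,0,0,0]}}

```text
time_s: 8.2
position: [0.4721, 0.2717, 0.1126]
orientation: [0.533, -0.469, 0.465, -0.529]
force: [1.4, 0.3, 0.2]
finger_gap: 0.0939
```

```bash
python3 - <<'E'
from h import *
c=cam("wrist","w6"); s=env.sense(); print(s["position"],s["finger_gap"])
E
```

```text
[0.47412717 0.27357083 0.11832292] 0.09449209372346791
```

View pics/w6.png

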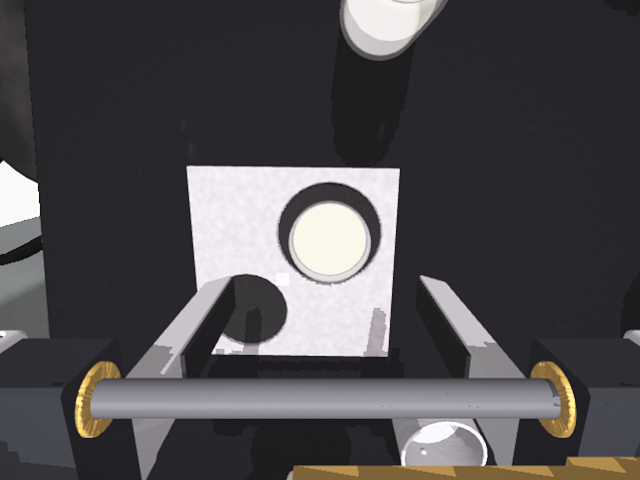

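>>> {"name": "servo_tool", "arguments": {"slide": [[0.3,-0.4,0.4],[0.6,-0.9,0],[0.7,-0.9,0],[0.5,-0.7,0],[0,0,0]], "angular": [[0,0,-0.4],[0,0,-0.4],[0,0,-0.4],[0,0,-0.4],[0,0,0]], "grip": [0,0,0,0,0]}}

```text
time_s: 8.88
position: [0.5828, 0.1253, 0.1463]
orientation: [0.48, -0.516, 0.517, -0.486]
force: [-0.1, 0.6, -0.3]
finger_gap: 0.0941
```

```bash
python3 - <<'E'
from h import *
c=cam("wrist","w7"); s=env.sense(); print(s["position"],s["orientation"],proj(c,[.584,.116,.05]))
E
```

```text
[0.58189251 0.12722064 0.14637369] [ 0.48023384 -0.51546015  0.51625981 -0.48698265] [326.28541551 254.72642737]
```

View pics/w7.png

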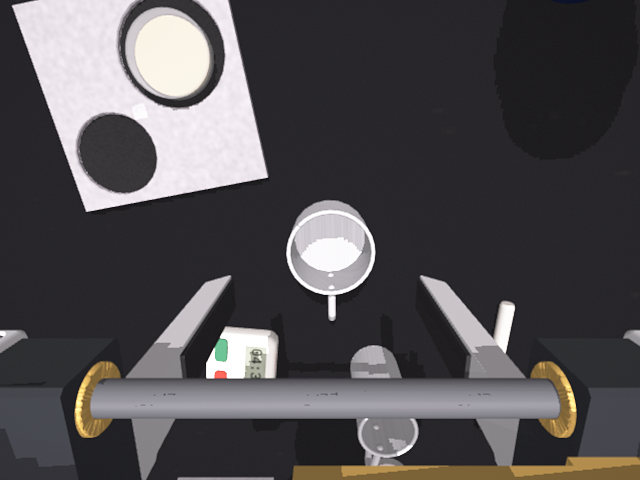

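>>> {"name": "servo_tool", "arguments": {"slide": [[0.08,-0.15,-0.5],[0,-0.05,-0.8],[0,0,-0.7],[0,0,-0.4],[0,0,0]], "angular": [[0,0,0],[0,0,0],[0,0,0],[0,0,0],[0,0,0]], "grip": [0,0,0,0,0]}}

```text
time_s: 9.55
position: [0.5843, 0.1235, 0.027]
orientation: [0.481, -0.513, 0.514, -0.491]
force: [-0.1, -0.7, 0.8]
finger_gap: 0.094
```

>>> {"name": "servo_tool", "arguments": {"slide": [[0,0,0],[0,0,0],[0,0,0],[0,0,0],[0,0,0]], "angular": [[0,0,0],[0,0,0],[0,0,0],[0,0,0],[0,0,0]], "grip": [1,1,1,1,1]}}

```text
time_s: 10.18
position: [0.5863, 0.1245, 0.0309]
orientation: [0.479, -0.512, 0.515, -0.493]
force: [0.3, -1.2, -1.0]
finger_gap: 0.066
```

```bash
python3 - <<'E'
from h import *
c=cam("wrist","w8"); s=env.sense(); print(s["position"],s["orientation"],s["finger_gap"],s["force"])
E
```

```text
[0.58623789 0.12451209 0.03085153] [ 0.47937753 -0.5123678   0.51487939 -0.49251969] 0.06621306732190574 [-0.94738605  0.86647453 -1.74741891]
```

View pics/w8.png

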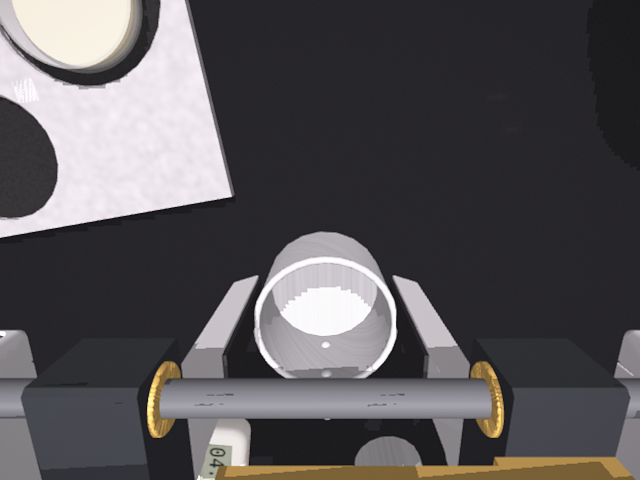

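>>> {"name": "servo_tool", "arguments": {"slide": [[0,0,0],[0,0,0],[0,-0.12,-0.15],[0,-0.05,-0.15],[0,0,0]], "angular": [[0,0,0],[0,0,0],[0,0,0],[0,0,0],[0,0,0]], "grip": [0,0,0,0,0]}}

```text
time_s: 10.85
position: [0.586, 0.115, 0.0144]
orientation: [0.479, -0.513, 0.515, -0.492]
force: [0.5, -0.3, 0.2]
finger_gap: 0.0937
```

>>> {"name": "servo_tool", "arguments": {"slide": [[0,0,0],[0,0,0],[0,0,0],[0,0,0],[0,0,0]], "angular": [[0,0,0],[0,0,0],[0,0,0],[0,0,0],[0,0,0]], "grip": [1,1,1,1,1]}}

```text
time_s: 11.48
position: [0.5861, 0.1153, 0.0146]
orientation: [0.479, -0.512, 0.515, -0.492]
force: [-0.5, -0.2, -0.7]
finger_gap: 0.0664
```

```bash
python3 - <<'E'
from h import *
c=cam("wrist","w9"); s=env.sense(); print(s["position"],s["orientation"],s["finger_gap"],s["force"])
c=cam("top"); crop(c["frame"],200,160,400,310,4,"t9")
E
```

```text
[0.58611942 0.11532996 0.01461204] [ 0.47946381 -0.51245418  0.51482857 -0.49239894] 0.06615124224108473 [-0.86338749  0.81082387 -0.97617926]
```

View pics/w9.png

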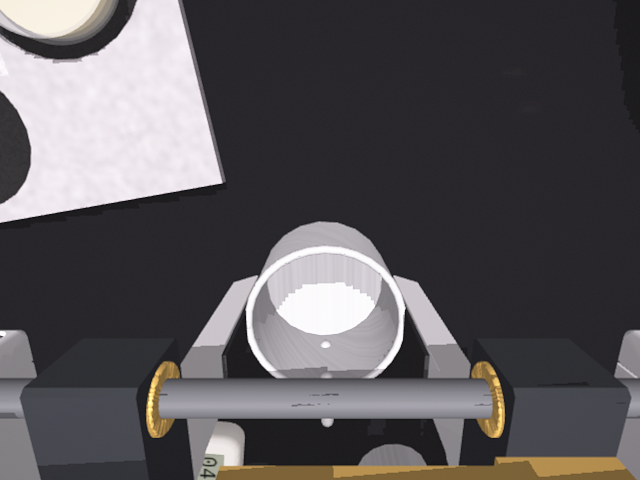

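View pics/t9.png

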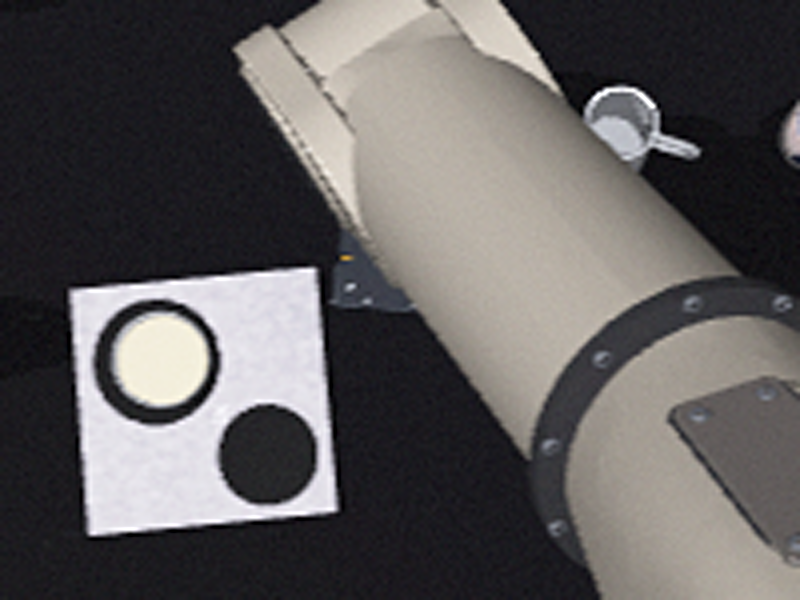

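>>> {"name": "servo_tool", "arguments": {"slide": [[0,0,0.6],[0,0,0.9],[-0.3,-0.4,0.7],[-0.4,-0.9,0],[-0.4,-0.9,0]], "angular": [[0,0,0],[0,0,0],[0,0,0],[0,0,0],[0,0,0]], "grip": [1,1,1,1,1]}}

```text
time_s: 12.2
position: [0.5298, 0.0066, 0.1276]
orientation: [0.481, -0.511, 0.513, -0.494]
force: [1.4, -1.0, -0.6]
finger_gap: 0.0666
```

>>> {"name": "servo_tool", "arguments": {"slide": [[-0.4,-0.9,0],[-0.4,-0.9,0],[-0.4,-0.9,0],[-0.2,-0.6,0],[0,-0.2,0]], "angular": [[0,0,0],[0,0,0],[0,0,0],[0,0,0],[0,0,0]], "grip": [1,1,1,1,1]}}

```text
time_s: 12.82
position: [0.4555, -0.1765, 0.1286]
orientation: [0.48, -0.511, 0.515, -0.493]
force: [-0.1, 0.2, -0.8]
finger_gap: 0.0666
```

```bash
python3 - <<'E'
from h import *
c=cam("wrist","w10"); s=env.sense(); print(s["position"],s["orientation"],s["finger_gap"],s["force"])
E
```

```text
[ 0.45594708 -0.17687095  0.12856897] [ 0.47972567 -0.5113441   0.51490722 -0.49321501] 0.06604308687493382 [-0.93361091 -1.99464396 -1.85550767]
```

View pics/w10.png

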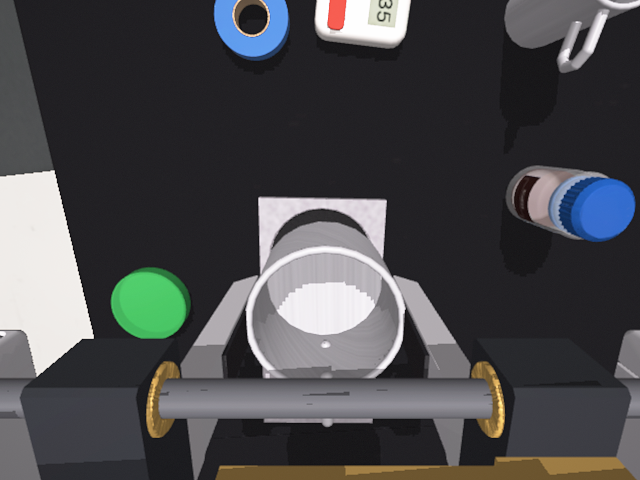

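>>> {"name": "servo_tool", "arguments": {"slide": [[-0.06,-0.3,-0.4],[-0.03,-0.1,-0.7],[0,0,-0.6],[0,0,-0.3],[0,0,0]], "angular": [[0,0,0],[0,0,0],[0,0,0],[0,0,0],[0,0,0]], "grip": [1,1,1,1,1]}}

```text
time_s: 13.5
position: [0.4555, -0.1925, 0.0269]
orientation: [0.48, -0.509, 0.514, -0.496]
force: [0.0, -0.5, 0.5]
finger_gap: 0.0666
```

```bash
python3 - <<'E'
from h import *
c=cam("wrist","w11"); s=env.sense(); print(s["position"],s["orientation"],s["finger_gap"],s["force"])
c=cam("scene"); crop(c["frame"],320,140,480,260,5,"s11")
E
```

```text
[ 0.45585523 -0.19268735  0.02754319] [ 0.47986588 -0.50899833  0.51441323 -0.49601257] 0.0661711167085702 [ 0.04236205 -0.00776564  0.02207298]
```

View pics/w11.png

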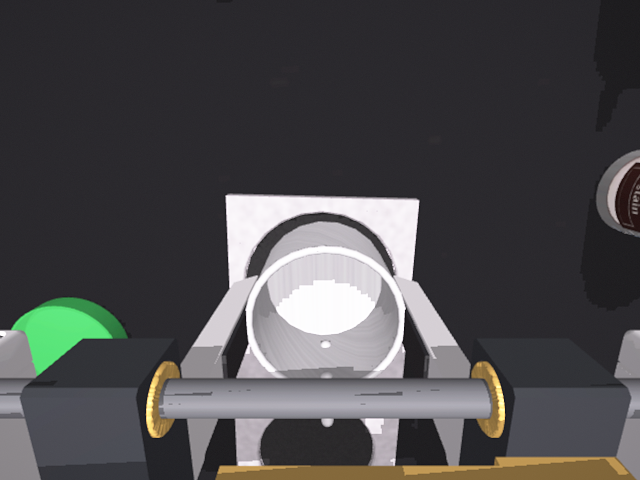

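View pics/s11.png

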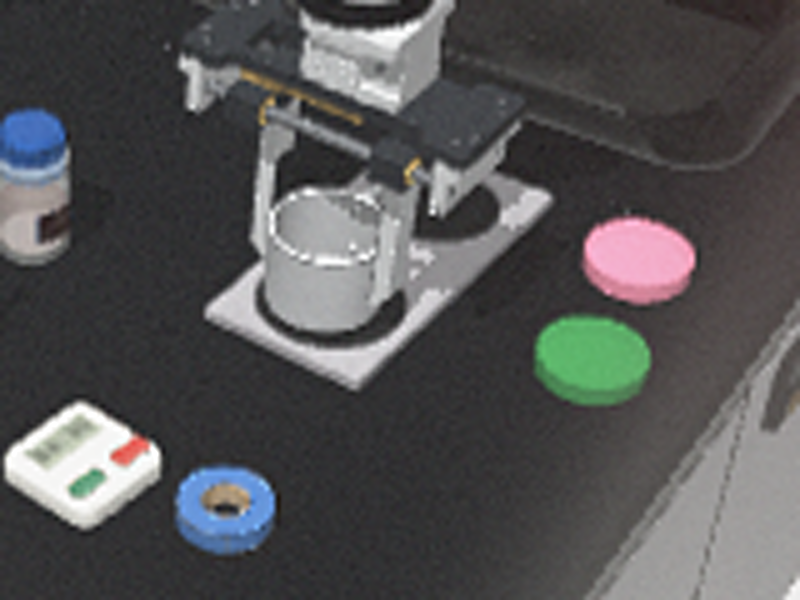

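>>> {"name": "servo_tool", "arguments": {"slide": [[-0.05,-0.07,-0.1],[0,0,-0.1],[0,0,0],[0,0,0],[0,0,0]], "angular": [[0,0,0],[0,0,0],[0,0,0],[0,0,0],[0,0,0]], "grip": [1,1,1,1,1]}}

```text
time_s: 14.22
position: [0.4548, -0.1976, 0.0196]
orientation: [0.479, -0.508, 0.516, -0.496]
force: [0.7, 0.3, 0.3]
finger_gap: 0.0663
```

>>> {"name": "servo_tool", "arguments": {"slide": [[-0.02,0,-0.04],[0,0,0],[0,0,0]], "angular": [[0,0,0],[0,0,0],[0,0,0]], "grip": [1,1,1]}}

```text
time_s: 14.6
position: [0.454, -0.1976, 0.0178]
orientation: [0.479, -0.507, 0.516, -0.496]
force: [-1.2, 0.2, 0.9]
finger_gap: 0.0669
```

Release and rise.

>>> {"name": "servo_tool", "arguments": {"slide": [[0,0,0],[0,0,0],[0,0,0.6],[0,0,0.9],[0.2,0.2,0.9]], "angular": [[0,0,0],[0,0,0],[0,0,0],[0,0,0],[0,0,0]], "grip": [0,0,0,0,0]}}

```text
time_s: 15.22
position: [0.4612, -0.1869, 0.1377]
orientation: [0.48, -0.51, 0.514, -0.495]
force: [0.5, 0.7, 0.5]
finger_gap: 0.0939
```

>>> {"name": "servo_tool", "arguments": {"slide": [[0.9,0.8,0.2],[0.9,0.9,0],[0.7,0.9,0],[0.3,0.7,0],[0,0,0]], "angular": [[0,0,-0.5],[0,0,-0.5],[0,0,-0.5],[0,0,-0.5],[0,0,0]], "grip": [0,0,0,0,0]}}

```text
time_s: 15.85
position: [0.6068, -0.0173, 0.1521]
orientation: [0.411, -0.564, 0.574, -0.428]
force: [-1.1, 1.2, 1.0]
finger_gap: 0.0939
```

```bash
python3 - <<'E'
from h import *
c=cam("wrist","w12"); s=env.sense(); print(s["position"],s["orientation"],proj(c,[.62,-.019,.088]))
c=cam("top"); crop(c["frame"],380,220,500,300,6,"t12")
E
```

```text
[ 0.60628913 -0.01923321  0.15205588] [ 0.41092157 -0.56394282  0.57478122 -0.42747925] [341.69896814 253.17230345]
```

View pics/w12.png

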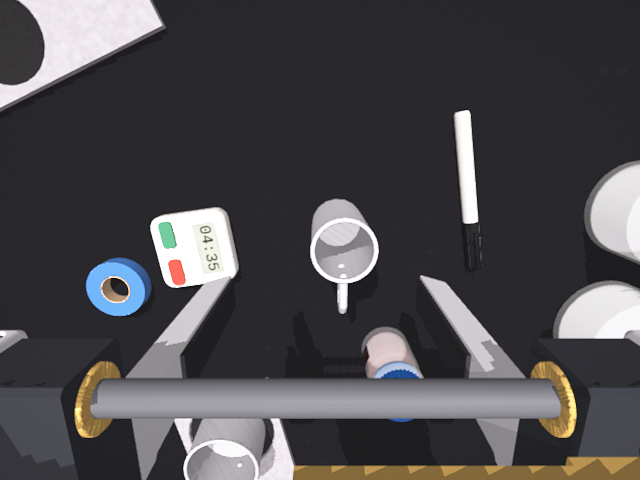

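View pics/t12.png

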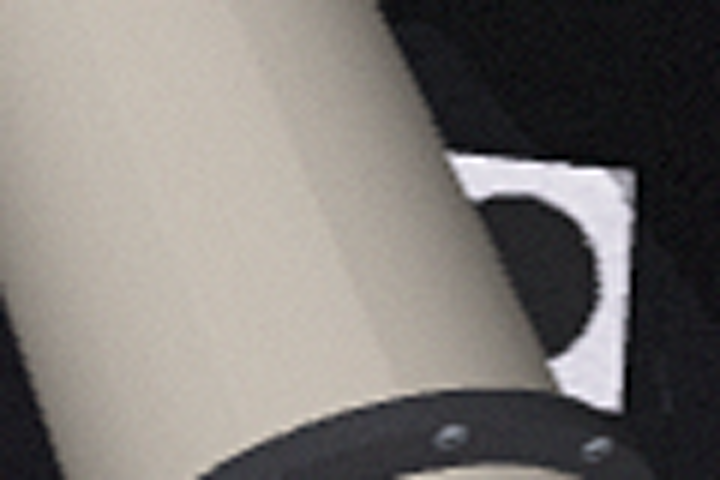

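>>> {"name": "servo_tool", "arguments": {"slide": [[0.2,0.04,-0.4],[0.1,0,-0.6],[0,0,-0.6],[0,0,-0.35],[0,0,0]], "angular": [[0,0,0],[0,0,0],[0,0,0],[0,0,0],[0,0,0]], "grip": [0,0,0,0,0]}}

```text
time_s: 16.58
position: [0.6202, -0.0256, 0.0485]
orientation: [0.41, -0.565, 0.577, -0.424]
force: [-1.3, -0.1, 1.4]
finger_gap: 0.094
```

```bash
python3 - <<'E'
from h import *
c=cam("wrist","w13"); s=env.sense(); print(s["position"],s["orientation"])
print(plane(c,338,245,.088))
E
```

```text
[ 0.62071533 -0.02552708  0.04933146] [ 0.40953997 -0.5648305   0.5771328  -0.42445407]
[0.63556878 0.00895758 0.088     ]
```

View pics/w13.png

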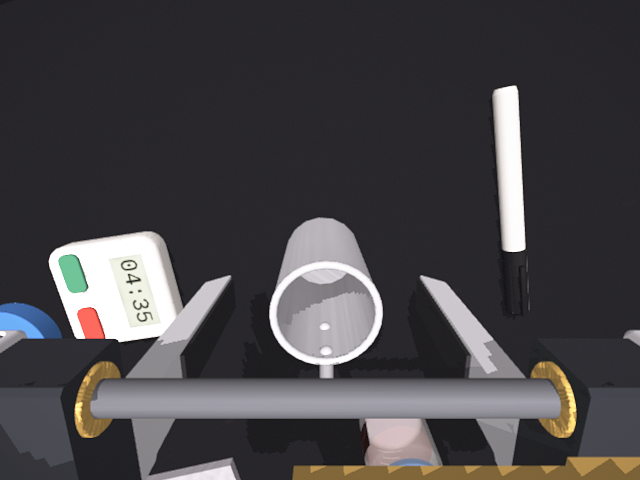

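```bash
python3 - <<'E'
from h import *
c=cam("wrist"); s=env.sense(); print(s["position"],plane(c,326,312,.088))
E
```

```text
[ 0.62126948 -0.02529429  0.05020854] [ 0.62276812 -0.01723199  0.088     ]
```

>>> {"name": "servo_tool", "arguments": {"slide": [[0,0.1,0.1],[0,0.05,0.02],[0,0,0],[0,0,0],[0,0,0]], "angular": [[0,0,0],[0,0,0],[0,0,0],[0,0,0],[0,0,0]], "grip": [0,0,0,0.5,1]}}

```text
time_s: 17.3
position: [0.6231, -0.0171, 0.0599]
orientation: [0.408, -0.563, 0.578, -0.426]
force: [-1.0, 0.1, -0.1]
finger_gap: 0.0774
```

>>> {"name": "servo_tool", "arguments": {"slide": [[0,0,0],[0,0,0],[0,0,0],[0,0,0],[0,0,0]], "angular": [[0,0,0],[0,0,0],[0,0,0],[0,0,0],[0,0,0]], "grip": [1,1,1,1,1]}}

```text
time_s: 17.92
position: [0.6229, -0.0172, 0.0596]
orientation: [0.408, -0.564, 0.578, -0.426]
force: [-0.3, -0.1, 1.1]
finger_gap: 0.0447
```

>>> {"name": "servo_tool", "arguments": {"slide": [[0,0,0.6],[0,0,0.9],[-0.2,-0.2,0.8],[-0.6,-0.6,0],[-0.6,-0.6,0]], "angular": [[0,0,0],[0,0,0],[0,0,-1],[0,0,-1],[0,0,-1]], "grip": [1,1,1,1,1]}}

```text
time_s: 18.55
position: [0.5515, -0.0861, 0.177]
orientation: [0.298, -0.629, 0.645, -0.314]
force: [0.9, -0.5, -1.5]
finger_gap: 0.0446
```

>>> {"name": "servo_tool", "arguments": {"slide": [[-0.6,-0.6,0],[-0.6,-0.6,0],[-0.5,-0.5,0],[-0.2,-0.2,0],[0,0,0]], "angular": [[0,0,-1],[0,0,-1],[0,0,-1],[0,0,-1],[0,0,-1]], "grip": [1,1,1,1,1]}}

```text
time_s: 19.18
position: [0.4505, -0.1866, 0.1775]
orientation: [0.09, -0.69, 0.711, -0.101]
force: [0.7, 0.1, -1.1]
finger_gap: 0.0451
```

```bash
python3 - <<'E'
from h import *
from scipy.spatial.transform import Rotation as R
c=cam("wrist","w14"); s=env.sense(); print(s["position"],s["orientation"],s["joint_positions"].round(2),s["finger_gap"])
print(R.from_quat(s["orientation"]).as_matrix()[:,2])
E
```

```text
[ 0.45081431 -0.18619977  0.17754829] [ 0.0882805  -0.69035558  0.71124143 -0.09874893] [ 0.47  0.15 -0.25  2.05  0.07  0.92 -1.12] 0.04502557246939735
[ 0.26192124 -0.96458378  0.03123145]
```

View pics/w14.png

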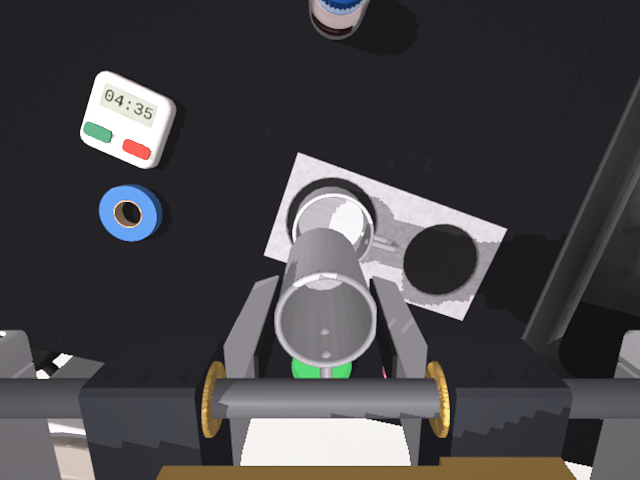

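>>> {"name": "servo_tool", "arguments": {"slide": [[0.05,-0.1,0],[0,-0.1,0],[0,0,0]], "angular": [[0.15,0.05,-1],[0.1,0.02,-1],[0,0,0]], "grip": [1,1,1]}}

```text
time_s: 19.6
position: [0.4536, -0.1958, 0.1775]
orientation: [-0.007, 0.707, -0.707, 0.012]
force: [0.4, -0.5, -1.3]
finger_gap: 0.0451
```

```bash
python3 - <<'E'
from h import *
from scipy.spatial.transform import Rotation as R
c=cam("wrist","w15"); s=env.sense(); print(s["position"],s["finger_gap"])
print(R.from_quat(s["orientation"]).as_matrix()[:,1:].round(3))
c=cam("scene"); crop(c["frame"],320,120,480,240,5,"s15")
E
```

```text
[ 0.45361049 -0.19548491  0.17755658] 0.04539297770848686
[[ 0.007  0.028]
 [ 0.001 -1.   ]
 [-1.    -0.   ]]
```

View pics/w15.png

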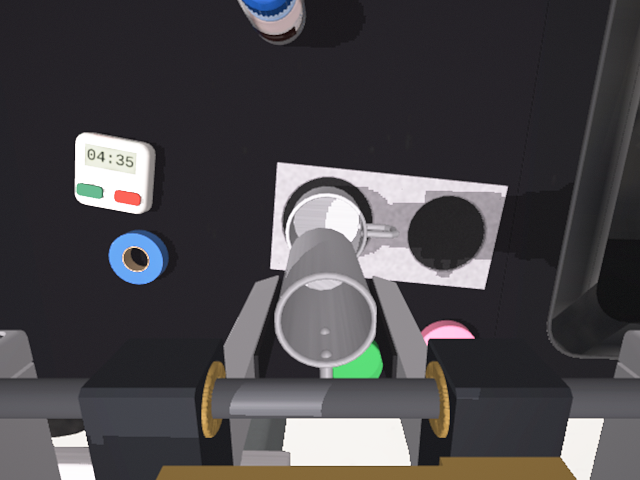

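View pics/s15.png

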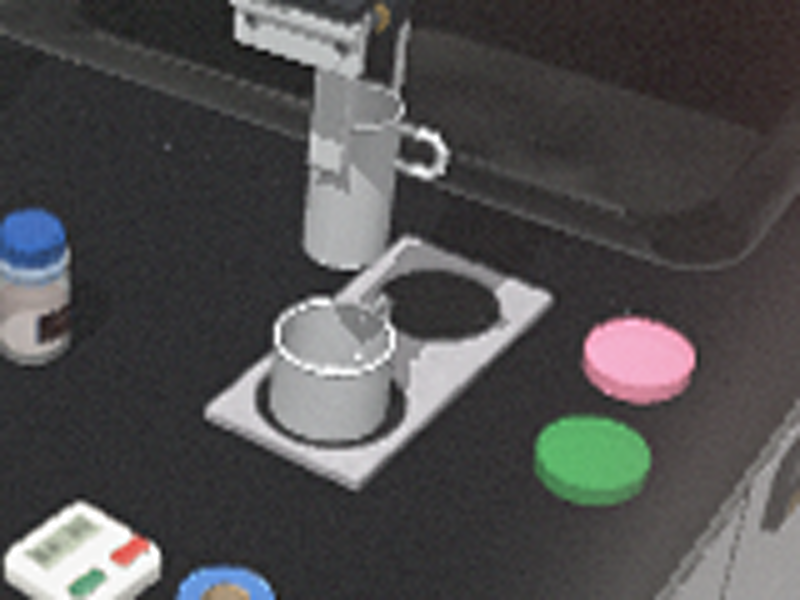

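```bash
python3 - <<'E'
from h import *
c=cam("wrist"); s=env.sense()
# narrow rim (325,320)
print('TCP',s["position"],'narrow',plane(c,325.5,320,.206),'wide',plane(c,327,230,.053),plane(c,285,230,.053),plane(c,369,230,.053),plane(c,327,187,.053))
c=cam("scene"); print('wide scene',plane(c,320+335/5,120+338/5,.053),'narrow scene',plane(c,320+360/5,120+103/5,.206))
E
```

```text
TCP [ 0.453535   -0.19525143  0.17760602] narrow [ 0.45273597 -0.19498775  0.206     ] wide [ 0.45693918 -0.19623142  0.053     ] [ 0.45591422 -0.1610327   0.053     ] [ 0.45796405 -0.23142688  0.053     ] [ 0.49288952 -0.19513936  0.053     ]
wide scene [ 0.44910896 -0.19247393  0.053     ] narrow scene [ 0.44918765 -0.19478003  0.206     ]
```

>>> {"name": "servo_tool", "arguments": {"slide": [[0.05,0,-0.4],[0,0,-0.4],[0,0,-0.3],[0,0,0],[0,0,0]], "angular": [[0,0,0],[0,0,0],[0,0,0],[0,0,0],[0,0,0]], "grip": [1,1,1,1,1]}}

```text
time_s: 20.42
position: [0.4568, -0.1944, 0.1221]
orientation: [0.009, -0.707, 0.707, -0.016]
force: [0.4, 0.0, -1.3]
finger_gap: 0.0449
```

```bash
python3 - <<'E'
from h import *
c=cam("wrist","w16"); s=env.sense(); print(s["position"],s["force"])
c=cam("scene"); crop(c["frame"],320,120,480,240,5,"s16")
c=cam("top"); crop(c["frame"],380,220,500,310,6,"t16")
E
```

```text
[ 0.45676596 -0.19445749  0.12208286] [ 0.25774673  0.08568335 -1.23611102]
```

View pics/w16.png

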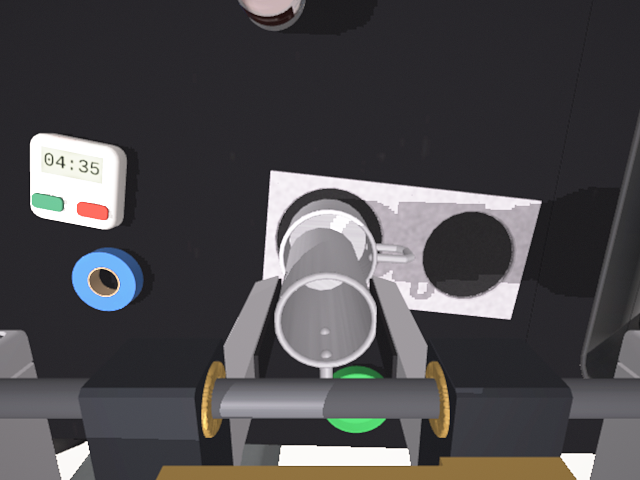

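View pics/s16.png

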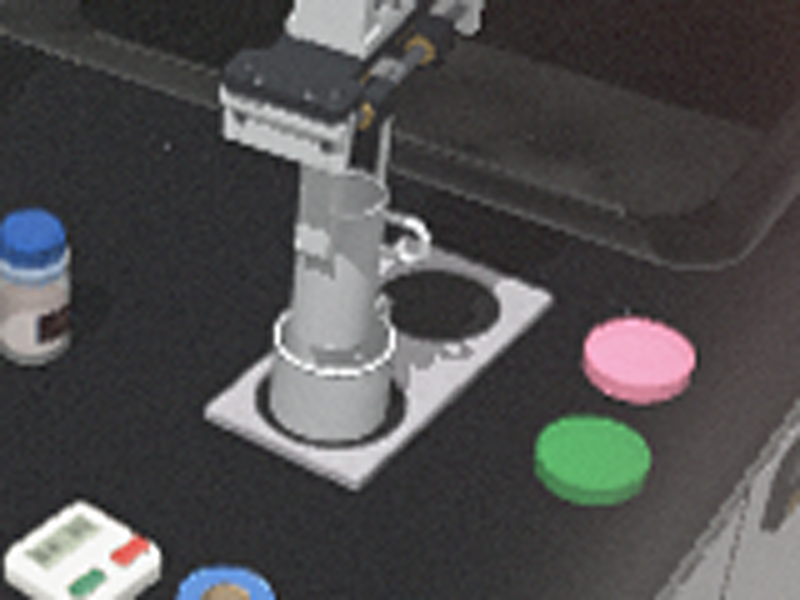

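>>> {"name": "servo_tool", "arguments": {"slide": [[-0.02,-0.02,-0.3],[0,0,-0.3],[0,0,-0.3],[0,0,0],[0,0,0]], "angular": [[0,0,0],[0,0,0],[0,0,0],[0,0,0],[0,0,0]], "grip": [1,1,1,1,1]}}

```text
time_s: 21.2
position: [0.4554, -0.1955, 0.0736]
orientation: [0.009, -0.707, 0.707, -0.016]
force: [-0.1, -0.5, -0.7]
finger_gap: 0.0446
```

>>> {"name": "servo_tool", "arguments": {"slide": [[0,0,-0.1],[0,0,-0.06],[0,0,0],[0,0,0]], "angular": [[0,0,0],[0,0,0],[0,0,0],[0,0,0]], "grip": [1,1,1,1]}}

```text
time_s: 21.7
position: [0.4562, -0.1957, 0.066]
orientation: [0.009, -0.707, 0.707, -0.016]
force: [0.2, 0.2, -0.0]
finger_gap: 0.0449
```

>>> {"name": "servo_tool", "arguments": {"slide": [[0,0,-0.01],[0,0,0],[0,0,0.3],[0,0,0.8],[0,0,0.9]], "angular": [[0,0,0],[0,0,0],[0,0,0],[0,0,0],[0,0,0]], "grip": [0,0,0,0,0]}}

```text
time_s: 22.32
position: [0.4544, -0.195, 0.1675]
orientation: [-0.01, 0.707, -0.707, 0.015]
force: [-0.2, 0.0, -0.2]
finger_gap: 0.0916
```

```bash
python3 - <<'E'
from h import *
c=cam("wrist","w17"); s=env.sense(); print(s["position"],s["force"],s["finger_gap"])
c=cam("scene"); crop(c["frame"],320,120,480,240,5,"s17")
E
```

```text
[ 0.45695946 -0.19574351  0.17334129] [ 2.86830467 -1.37298255  5.94099505] 0.09332094776838978
```

View pics/w17.png

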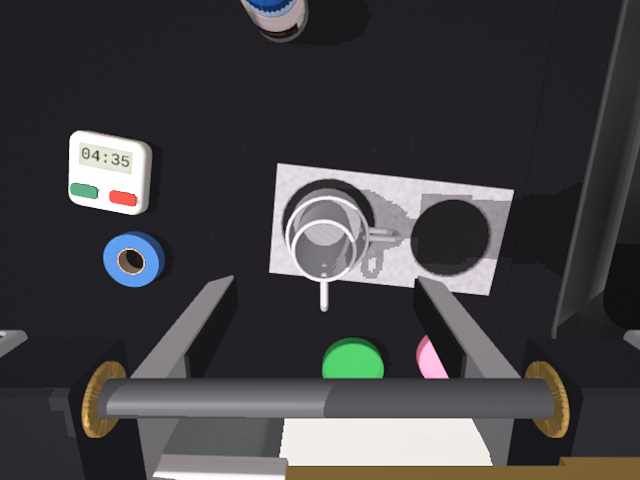

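View pics/s17.png

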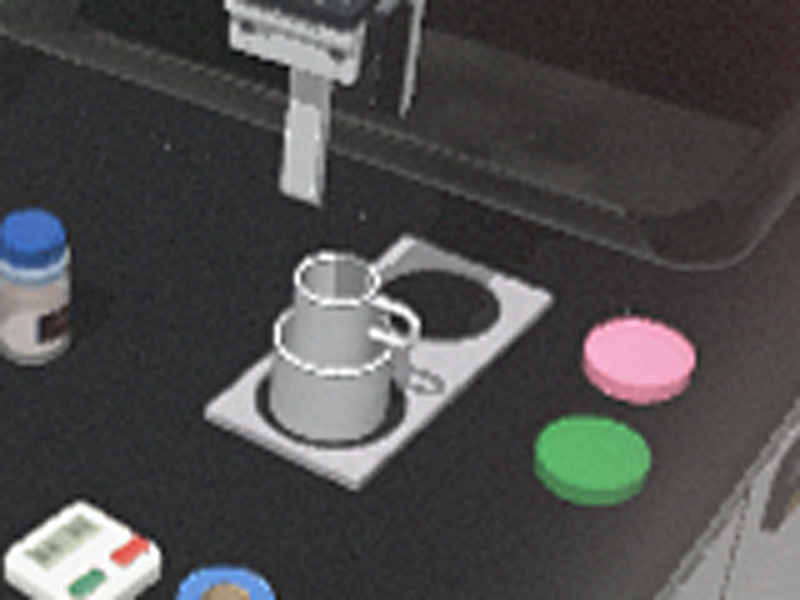

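>>> {"name": "servo_tool", "arguments": {"slide": [[0.6,0.15,0.1],[0.8,0.2,0],[0.8,0.2,0],[0.8,0.2,0],[0.3,0.1,0]], "angular": [[0,0,1],[0,0,1],[0,0,1],[0,0,1],[0,0,1]], "grip": [0,0,0,0,0]}}

```text
time_s: 23.05
position: [0.6262, -0.1531, 0.181]
orientation: [0.219, -0.67, 0.67, -0.233]
force: [0.5, 0.1, -0.3]
finger_gap: 0.0941
```

>>> {"name": "servo_tool", "arguments": {"slide": [[0,0,0],[0,0,0],[0,0,0]], "angular": [[0,0,1],[0,0,1],[0,0,0]], "grip": [0,0,0]}}

```text
time_s: 23.42
position: [0.6272, -0.152, 0.1817]
orientation: [-0.301, 0.638, -0.636, 0.314]
force: [-0.5, 0.2, 0.6]
finger_gap: 0.094
```

```bash
python3 - <<'E'
from h import *
from scipy.spatial.transform import Rotation as R
c=cam("wrist","w18"); s=env.sense(); print(s["position"],R.from_quat(s["orientation"]).as_matrix()[:,1:].round(3).tolist(),proj(c,[.625,-.15,.086]))
im=c["frame"]; hsv=cv2.cvtColor(im,cv2.COLOR_BGR2HSV)
m=((hsv[...,1]>150)&(abs(hsv[...,0].astype(int)-108)<12)).astype(np.uint8); b,l=blobs(m,500)
for q,ce,i in b: print(q,ce,plane(c,*ce,.08))
E
```

```text
[ 0.62722305 -0.15200067  0.18170409] [[0.016, 0.782], [0.011, -0.623], [-1.0, 0.006]] [320.75300502 244.77325461]
[303, 213, 50, 52, 2064] [327.3, 239.3] [ 0.6307113  -0.15097625  0.08      ]
```

View pics/w18.png

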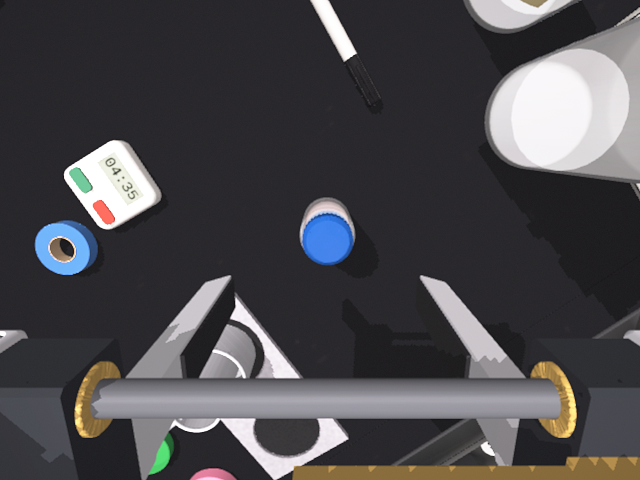

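>>> {"name": "servo_tool", "arguments": {"slide": [[0.03,0.02,-0.5],[0,0,-0.8],[0,0,-0.8],[0,0,-0.5],[0,0,-0.2]], "angular": [[0,0,0],[0,0,0],[0,0,0],[0,0,0],[0,0,0]], "grip": [0,0,0,0,0]}}

```text
time_s: 24.1
position: [0.6293, -0.1519, 0.0409]
orientation: [0.294, -0.639, 0.64, -0.309]
force: [0.5, 0.5, 0.1]
finger_gap: 0.094
```

>>> {"name": "servo_tool", "arguments": {"slide": [[0,0,0],[0,0,0]], "angular": [[0,0,0],[0,0,0]], "grip": [0,0]}}

```text
time_s: 24.35
position: [0.6298, -0.152, 0.042]
orientation: [0.293, -0.639, 0.64, -0.309]
force: [-0.1, -0.8, -0.8]
finger_gap: 0.0941
```

```bash
python3 - <<'E'
from h import *
c=cam("wrist","w19"); s=env.sense(); print(s["position"])
im=c["frame"]; hsv=cv2.cvtColor(im,cv2.COLOR_BGR2HSV)
m=((hsv[...,1]>150)&(abs(hsv[...,0].astype(int)-108)<12)).astype(np.uint8); b,l=blobs(m,500)
for q,ce,i in b: print(q,ce,plane(c,*ce,.08))
E
```

```text
[ 0.62984134 -0.1520238   0.04211323]
[279, 274, 97, 98, 7318] [326.4, 323.7] [ 0.63120857 -0.15021007  0.08      ]
```

View pics/w19.png

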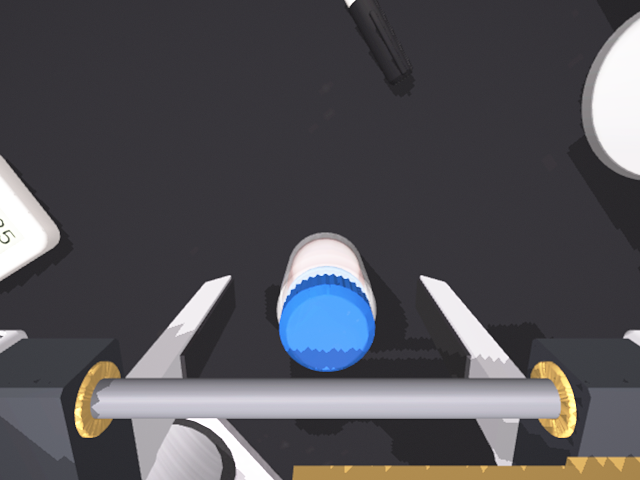

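>>> {"name": "servo_tool", "arguments": {"slide": [[0,0.02,-0.2],[0,0,-0.15],[0,0,0],[0,0,0],[0,0,0]], "angular": [[0,0,0],[0,0,0],[0,0,0],[0,0,0],[0,0,0]], "grip": [0,0,0,1,1]}}

```text
time_s: 25.02
position: [0.6305, -0.1512, 0.0248]
orientation: [0.293, -0.639, 0.641, -0.309]
force: [0.5, -0.2, 0.2]
finger_gap: 0.0775
```

>>> {"name": "servo_tool", "arguments": {"slide": [[0,0,0],[0,0,0],[0,0,0],[0,0,0],[0,0,0]], "angular": [[0,0,0],[0,0,0],[0,0,0],[0,0,0],[0,0,0]], "grip": [1,1,1,1,1]}}

```text
time_s: 25.65
position: [0.6307, -0.1513, 0.0252]
orientation: [0.292, -0.639, 0.641, -0.309]
force: [-0.4, 0.1, -0.4]
finger_gap: 0.045
```

>>> {"name": "servo_tool", "arguments": {"slide": [[0,0,0.6],[0,0.1,0.9],[-0.4,0.6,0.6],[-0.54,0.88,0],[-0.54,0.88,0]], "angular": [[0,0,0],[0,0,0],[0,0,0.6],[0,0,0.6],[0,0,0.6]], "grip": [1,1,1,1,1]}}

```text
time_s: 26.28
position: [0.555, -0.0284, 0.1321]
orientation: [0.36, -0.603, 0.604, -0.376]
force: [1.0, 1.0, -0.7]
finger_gap: 0.045
```

>>> {"name": "servo_tool", "arguments": {"slide": [[-0.54,0.88,0],[-0.54,0.88,0],[-0.54,0.88,0],[-0.54,0.88,0],[-0.4,0.6,0]], "angular": [[0,0,0.6],[0,0,0.6],[0,0,0.6],[0,0,0.6],[0,0,0.6]], "grip": [1,1,1,1,1]}}

```text
time_s: 26.9
position: [0.4218, 0.1842, 0.1331]
orientation: [-0.465, 0.525, -0.524, 0.483]
force: [0.4, 0.3, -1.5]
finger_gap: 0.0449
```

>>> {"name": "servo_tool", "arguments": {"slide": [[0,0.3,0],[0,0,0],[0,0,0]], "angular": [[0,0,0.6],[0,0,0],[0,0,0]], "grip": [1,1,1]}}

```text
time_s: 27.28
position: [0.4214, 0.2004, 0.1333]
orientation: [-0.485, 0.507, -0.506, 0.502]
force: [0.1, 0.1, -1.2]
finger_gap: 0.045
```

```bash
python3 - <<'E'
from h import *
from scipy.spatial.transform import Rotation as R
c=cam("wrist","w20"); s=env.sense(); print(s["position"],s["finger_gap"],R.from_quat(s["orientation"]).as_matrix()[:,1:].round(3).tolist())
E
```

```text
[0.42149683 0.20027376 0.13331392] 0.044841175713903426 [[0.017, 1.0], [0.019, -0.026], [-1.0, 0.017]]
```

View pics/w20.png

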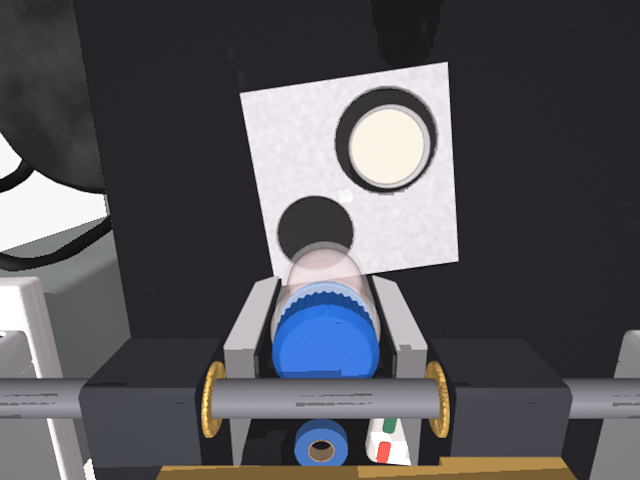

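```bash
python3 - <<'E'
from h import *
c=cam("wrist"); s=env.sense(); print(s["position"],plane(c,315.5,232,.007),plane(c,315.5,195,.007),plane(c,277,232,.007),plane(c,354,232,.007))
E
```

```text
[0.42144632 0.20026908 0.13331721] [0.41577315 0.20359184 0.007     ] [0.41675963 0.23485534 0.007     ] [0.38335593 0.20452994 0.007     ] [0.4483012  0.20265054 0.007     ]
```

>>> {"name": "servo_tool", "arguments": {"slide": [[-0.08,0.03,-0.4],[-0.03,0,-0.6],[0,0,-0.5],[0,0,-0.4],[0,0,0]], "angular": [[-0.16,0.14,0],[0,0,0],[0,0,0],[0,0,0],[0,0,0]], "grip": [1,1,1,1,1]}}

```text
time_s: 28.0
position: [0.4182, 0.1976, 0.0357]
orientation: [0.491, -0.508, 0.51, -0.49]
force: [-0.7, -0.3, -0.5]
finger_gap: 0.0451
```

```bash
python3 - <<'E'
from h import *
from scipy.spatial.transform import Rotation as R
c=cam("wrist","w21"); s=env.sense(); print(s["position"],s["force"],R.from_quat(s["orientation"]).as_matrix()[:,1:].round(3).tolist())
c=cam("scene"); crop(c["frame"],230,230,390,350,5,"s21")
E
```

```text
[0.41869916 0.19789927 0.03643342] [-0.00404032  0.04274971 -0.80052131] [[0.002, 0.999], [-0.002, -0.037], [-1.0, 0.002]]
```

View pics/s21.png

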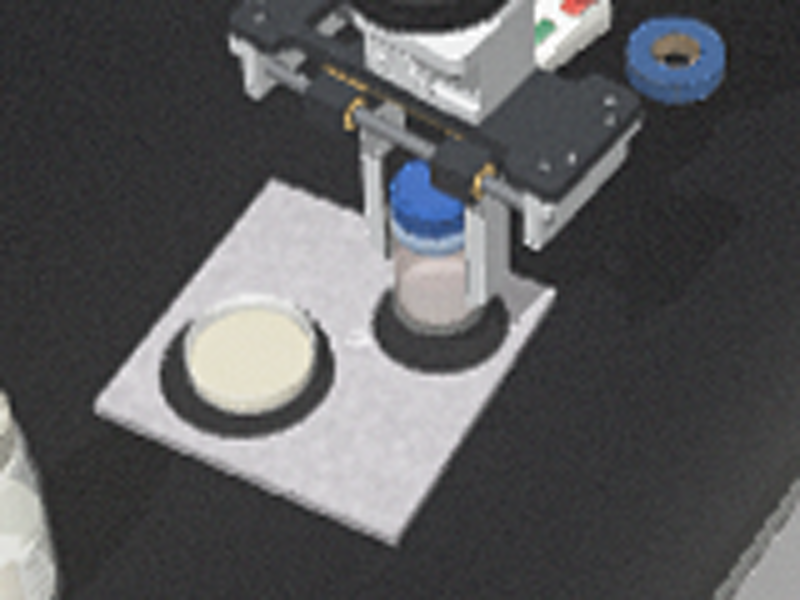

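View pics/w21.png

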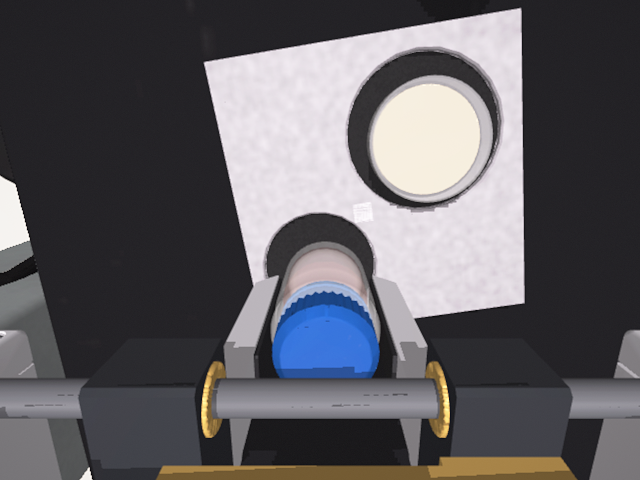

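>>> {"name": "servo_tool", "arguments": {"slide": [[-0.06,0.09,0],[0,0.02,-0.1],[0,0,-0.05],[0,0,0],[0,0,0]], "angular": [[0,0,0],[0,0,0],[0,0,0],[0,0,0],[0,0,0]], "grip": [1,1,1,1,1]}}

```text
time_s: 28.72
position: [0.4173, 0.2044, 0.0311]
orientation: [0.489, -0.508, 0.511, -0.492]
force: [-0.0, 0.2, -1.3]
finger_gap: 0.0447
```

>>> {"name": "servo_tool", "arguments": {"slide": [[-0.02,-0.02,-0.06],[0,0,0],[0,0,0]], "angular": [[0,0,0],[0,0,0],[0,0,0]], "grip": [1,1,1]}}

```text
time_s: 29.1
position: [0.4165, 0.2034, 0.0282]
orientation: [0.489, -0.508, 0.511, -0.492]
force: [-1.0, 0.6, 1.7]
finger_gap: 0.0452
```

>>> {"name": "servo_tool", "arguments": {"slide": [[0,0,0],[0,0,0],[0,0,0.5],[0,0,0.9],[0,0,0.9]], "angular": [[0,0,0],[0,0,0],[0,0,0],[0,0,0],[0,0,0]], "grip": [0,0,0,0,0]}}

```text
time_s: 29.72
position: [0.4138, 0.2026, 0.143]
orientation: [0.491, -0.509, 0.509, -0.49]
force: [-0.1, -0.3, -0.1]
finger_gap: 0.0913
```

>>> {"name": "servo_tool", "arguments": {"slide": [[0.1,0.4,0.9],[0.3,0.9,0.7],[0.3,0.9,0],[0.3,0.9,0],[0.2,0.9,0]], "angular": [[0,0,0],[0,0,0.5],[0,0,0.5],[0,0,0.5],[0,0,0.5]], "grip": [0,0,0,0,0]}}

```text
time_s: 30.35
position: [0.4775, 0.4046, 0.2301]
orientation: [-0.546, 0.445, -0.45, 0.549]
force: [0.9, -1.1, 0.5]
finger_gap: 0.0941
```

>>> {"name": "servo_tool", "arguments": {"slide": [[0,0.1,0],[0,0,0],[0,0,0]], "angular": [[0,0,0.5],[0,0,0],[0,0,0]], "grip": [0,0,0]}}

```text
time_s: 30.72
position: [0.4764, 0.4125, 0.2287]
orientation: [-0.561, 0.428, -0.431, 0.563]
force: [0.9, 0.5, -1.0]
finger_gap: 0.0941
```

```bash
python3 - <<'E'
from h import *
from scipy.spatial.transform import Rotation as R
c=cam("wrist","w22"); s=env.sense(); print(s["position"],R.from_quat(s["orientation"]).as_matrix()[:,1:].round(3).tolist(),proj(c,[.487,.431,.129]))
c=cam("scene"); crop(c["frame"],180,220,340,340,5,"s22")
E
```

```text
[0.47651866 0.41236912 0.22874325] [[0.006, 0.965], [0.0, 0.263], [-1.0, 0.006]] [343.53350194 222.24859101]
```

View pics/w22.png

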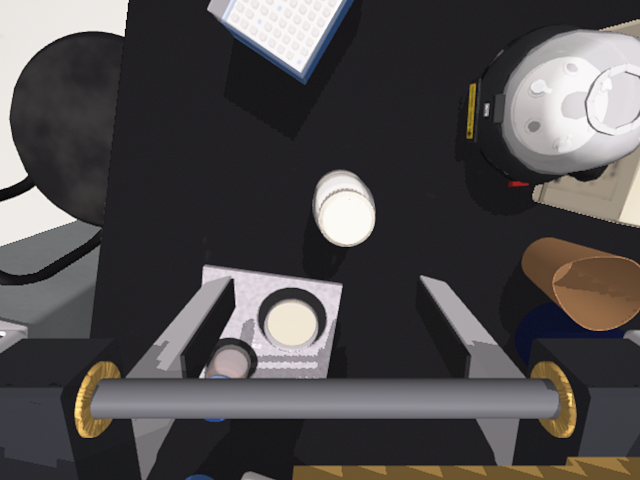

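View pics/s22.png

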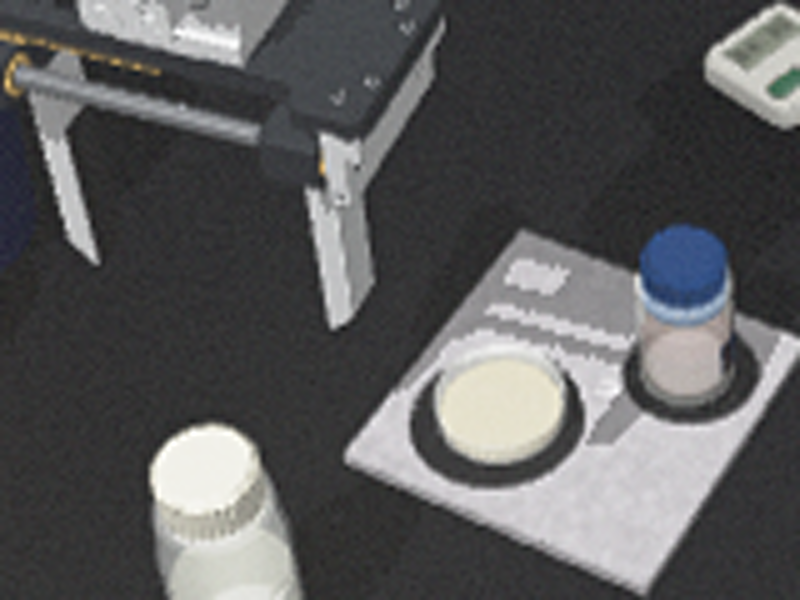

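>>> {"name": "servo_tool", "arguments": {"slide": [[0.2,0.35,0],[0.03,0.06,-0.4],[0,0,-0.7],[0,0,-0.5],[0,0,0]], "angular": [[0,0,0],[0,0,0],[0,0,0],[0,0,0],[0,0,0]], "grip": [0,0,0,0,0]}}

```text
time_s: 31.45
position: [0.4882, 0.4286, 0.1443]
orientation: [-0.56, 0.428, -0.433, 0.561]
force: [-0.7, 0.4, -0.0]
finger_gap: 0.0937
```

```bash
python3 - <<'E'
from h import *
c=cam("wrist","w23"); s=env.sense(); print(s["position"],s["force"],plane(c,334,293,.129))
E
```

```text
[0.48853397 0.42910827 0.14545816] [ 0.90798194 -1.09118759  0.03133865] [0.49517511 0.4237633  0.129     ]
```

View pics/w23.png

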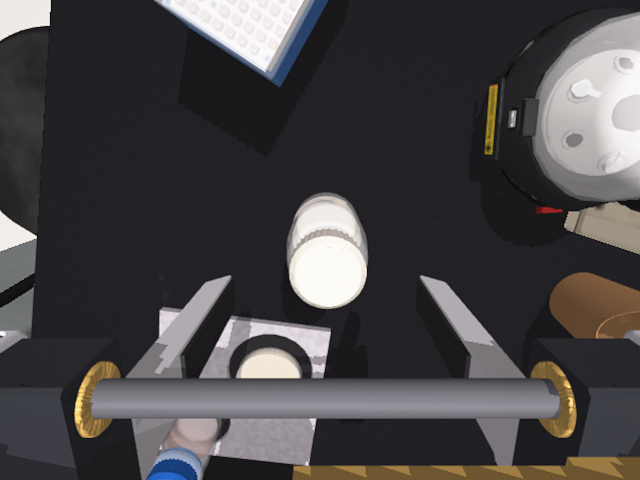

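>>> {"name": "servo_tool", "arguments": {"slide": [[0,0.1,-0.3],[0,0.04,-0.6],[0,0,-0.5],[0,0,-0.2],[0,0,0]], "angular": [[0,0,0],[0,0,0],[0,0,0],[0,0,0],[0,0,0]], "grip": [0,0,0,0,0]}}

```text
time_s: 32.12
position: [0.4896, 0.438, 0.065]
orientation: [-0.557, 0.428, -0.434, 0.563]
force: [0.5, -0.6, 0.3]
finger_gap: 0.0938
```

```bash
python3 - <<'E'
from h import *
c=cam("wrist","w24"); s=env.sense(); print(s["position"],s["force"],plane(c,326,345,.129))
E
```

```text
[0.48976076 0.43822956 0.06555669] [-0.60289784 -0.44560283 -0.04347451] [0.48732909 0.44653681 0.129     ]
```

View pics/w24.png

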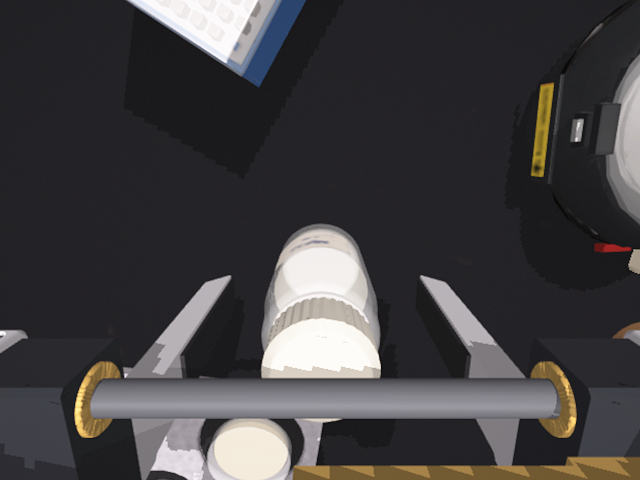

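>>> {"name": "servo_tool", "arguments": {"slide": [[0,-0.06,-0.2],[0,0,-0.05],[0,0,0],[0,0,0],[0,0,0]], "angular": [[0,0,0],[0,0,0],[0,0,0],[0,0,0],[0,0,0]], "grip": [0,0,1,1,1]}}

```text
time_s: 32.8
position: [0.4908, 0.4357, 0.0545]
orientation: [-0.556, 0.428, -0.435, 0.565]
force: [-0.5, 0.2, -0.5]
finger_gap: 0.0676
```

>>> {"name": "servo_tool", "arguments": {"slide": [[0,0,0],[0,0,0],[0,0,0],[0,0,0],[0,0,0]], "angular": [[0,0,0],[0,0,0],[0,0,0],[0,0,0],[0,0,0]], "grip": [1,1,1,1,1]}}

```text
time_s: 33.42
position: [0.4907, 0.4358, 0.0546]
orientation: [-0.556, 0.428, -0.434, 0.565]
force: [-0.6, -1.1, 0.3]
finger_gap: 0.0543
```

>>> {"name": "servo_tool", "arguments": {"slide": [[0,0,0.4],[0,0,0.8],[0,0,0.9],[0,-0.2,0.9],[0,-0.6,0.3]], "angular": [[0,0,0],[0,0,0],[0,0,0],[0,0,0],[0,0,0]], "grip": [1,1,1,1,1]}}

```text
time_s: 34.05
position: [0.4883, 0.3969, 0.2286]
orientation: [-0.557, 0.428, -0.433, 0.566]
force: [0.8, -1.1, -2.4]
finger_gap: 0.0544
```

>>> {"name": "servo_tool", "arguments": {"slide": [[-0.05,-0.9,0],[-0.05,-0.95,0],[-0.05,-0.95,0],[-0.05,-0.95,0],[-0.05,-0.95,0]], "angular": [[0,0,-0.3],[0,0,-0.3],[0,0,-0.3],[0,0,-0.3],[0,0,-0.3]], "grip": [1,1,1,1,1]}}

```text
time_s: 34.67
position: [0.4744, 0.1582, 0.2367]
orientation: [-0.513, 0.475, -0.483, 0.527]
force: [0.8, -0.6, -1.3]
finger_gap: 0.0543
```

>>> {"name": "servo_tool", "arguments": {"slide": [[-0.05,-0.95,0],[-0.05,-0.95,0],[-0.05,-0.95,0],[-0.05,-0.95,0],[-0.05,-0.95,0]], "angular": [[0,0,-0.3],[0,0,-0.3],[0,0,-0.3],[0,0,-0.3],[0,0,-0.3]], "grip": [1,1,1,1,1]}}

```text
time_s: 35.3
position: [0.4606, -0.0853, 0.2436]
orientation: [0.466, -0.517, 0.532, -0.482]
force: [0.9, 0.4, -2.1]
finger_gap: 0.0544
```

>>> {"name": "servo_tool", "arguments": {"slide": [[-0.05,-0.95,0],[-0.05,-0.95,0],[-0.05,-0.95,0],[0,-0.95,0],[0,-0.5,0]], "angular": [[0,0,0],[0,0,0],[0,0,0],[0,0,0],[0,0,0]], "grip": [1,1,1,1,1]}}

```text
time_s: 35.92
position: [0.4523, -0.3071, 0.2508]
orientation: [0.465, -0.514, 0.534, -0.483]
force: [0.8, 0.3, -1.4]
finger_gap: 0.0544
```

>>> {"name": "servo_tool", "arguments": {"slide": [[0,0,0],[0,0,0],[0,0,0]], "angular": [[0,0,0],[0,0,0],[0,0,0]], "grip": [1,1,1]}}

```text
time_s: 36.3
position: [0.4525, -0.3067, 0.253]
orientation: [0.465, -0.514, 0.535, -0.484]
force: [-0.2, -0.3, -1.0]
finger_gap: 0.0542
```

```bash
python3 - <<'E'
from h import *
from scipy.spatial.transform import Rotation as R
c=cam("wrist","w25"); s=env.sense(); print(s["position"],s["finger_gap"],R.from_quat(s["orientation"]).as_matrix()[:,1:].round(3).tolist())
c=cam("scene"); crop(c["frame"],320,100,480,220,5,"s25")
E
```

```text
[ 0.45260764 -0.30655897  0.25301111] 0.05390938410609605 [[0.04, 0.994], [-0.004, -0.1], [-0.999, 0.04]]
```

View pics/w25.png

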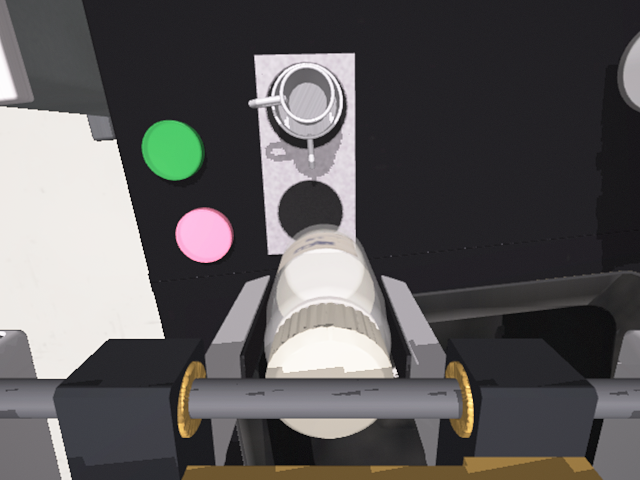

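View pics/s25.png

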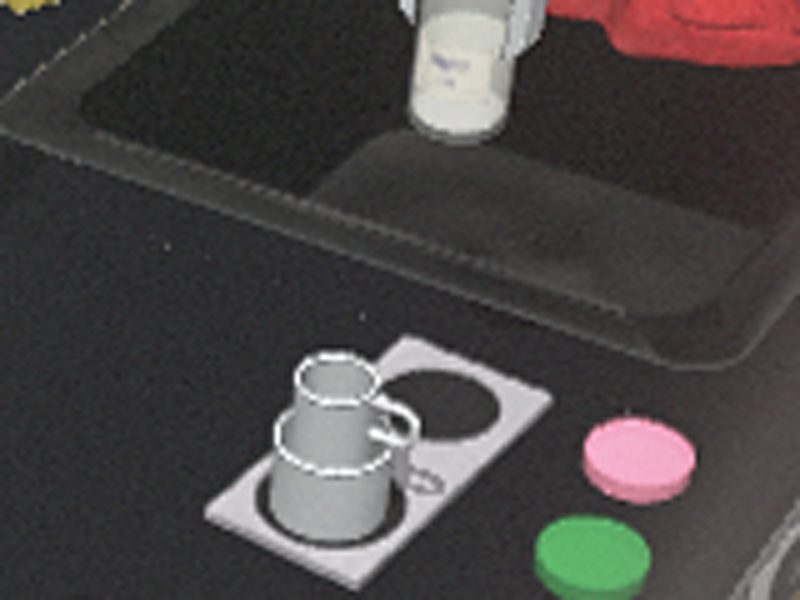

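>>> {"name": "servo_tool", "arguments": {"slide": [[-0.1,-0.1,-0.6],[0,0,-0.6],[0,0,-0.2],[0,0,0],[0,0,0]], "angular": [[0.03,0.2,0],[0,0.13,0],[0,0,0],[0,0,0],[0,0,0]], "grip": [1,1,1,1,1]}}

```text
time_s: 37.02
position: [0.4468, -0.3107, 0.1792]
orientation: [-0.476, 0.525, -0.523, 0.474]
force: [0.2, 0.7, -2.3]
finger_gap: 0.0542
```

```bash
python3 - <<'E'
from h import *
from scipy.spatial.transform import Rotation as R
c=cam("wrist","w26"); s=env.sense(); print(s["position"],s["finger_gap"],R.from_quat(s["orientation"]).as_matrix()[:,1:].round(3).tolist())
print(proj(c,[.444,-.312,.007]),proj(c,[.439,-.312,.007]))
c=cam("scene"); crop(c["frame"],320,100,480,220,5,"s26")
E
```

```text
[ 0.44685592 -0.31075256  0.17930723] 0.05403439260414169 [[-0.003, 0.995], [0.0, -0.098], [-1.0, -0.003]]
[322.67734942 222.50135045] [317.51975493 222.98825796]
```

View pics/w26.png

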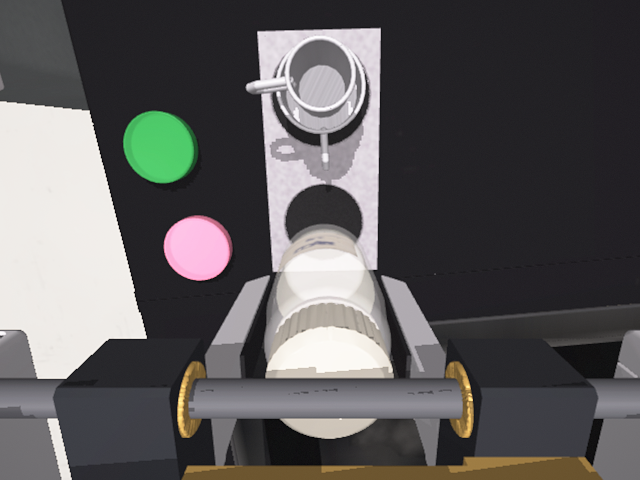

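>>> {"name": "servo_tool", "arguments": {"slide": [[0,-0.03,-0.4],[0,0,-0.6],[0,0,-0.6],[0,0,-0.4],[0,0,0]], "angular": [[0,0,0],[0,0,0],[0,0,0],[0,0,0],[0,0,0]], "grip": [1,1,1,1,1]}}

```text
time_s: 37.75
position: [0.449, -0.3143, 0.0811]
orientation: [0.475, -0.522, 0.526, -0.475]
force: [0.2, -0.7, -2.1]
finger_gap: 0.0541
```

```bash
python3 - <<'E'
from h import *
c=cam("wrist","w27"); s=env.sense(); print(s["position"],s["force"])
c=cam("scene"); crop(c["frame"],320,100,480,220,5,"s27")
E
```

```text
[ 0.44951297 -0.31458321  0.08200594] [-0.05484641 -0.47338691 -1.83664309]
```

View pics/w27.png

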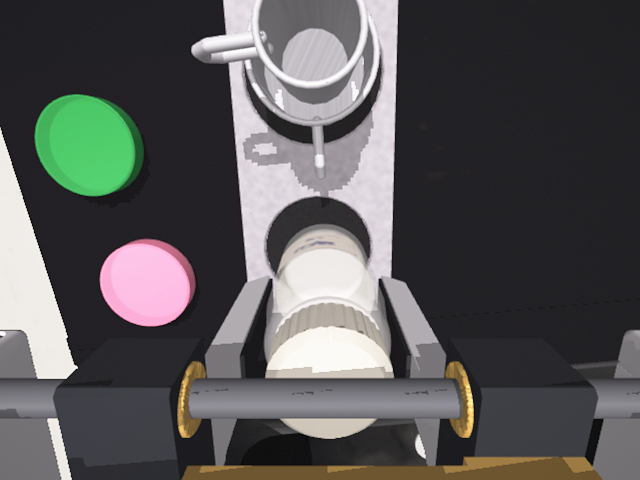

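View pics/s27.png

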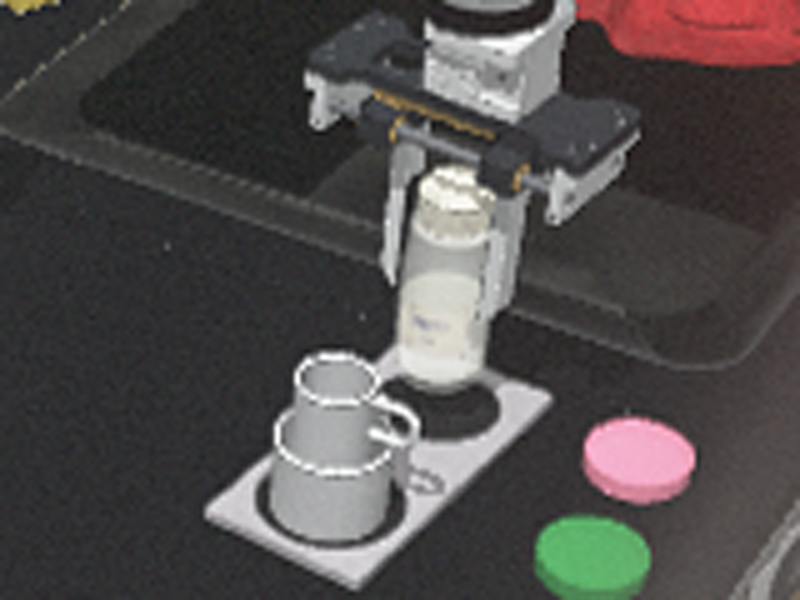

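>>> {"name": "servo_tool", "arguments": {"slide": [[-0.08,0.04,-0.1],[0,0,-0.15],[0,0,-0.1],[0,0,0],[0,0,0]], "angular": [[0,0,0],[0,0,0],[0,0,0],[0,0,0],[0,0,0]], "grip": [1,1,1,1,1]}}

```text
time_s: 38.48
position: [0.4466, -0.3135, 0.0662]
orientation: [0.474, -0.52, 0.528, -0.475]
force: [0.1, 0.3, -1.1]
finger_gap: 0.0544
```

>>> {"name": "servo_tool", "arguments": {"slide": [[-0.02,0,-0.1],[0,0,-0.07],[0,0,0],[0,0,0]], "angular": [[0,0,0],[0,0,0],[0,0,0],[0,0,0]], "grip": [1,1,1,1]}}

```text
time_s: 38.98
position: [0.4456, -0.3138, 0.0575]
orientation: [0.474, -0.52, 0.529, -0.475]
force: [-1.2, 1.6, 3.8]
finger_gap: 0.0544
```

Bottle touches down (force up ~5 N). Release, rise, withdraw.

>>> {"name": "servo_tool", "arguments": {"slide": [[0,0,0],[0,0,0],[0,0,0.4],[0,0,0.9],[0,0,0.9]], "angular": [[0,0,0],[0,0,0],[0,0,0],[0,0,0],[0,0,0]], "grip": [0,0,0,0,0]}}

```text
time_s: 39.6
position: [0.444, -0.3124, 0.1669]
orientation: [0.475, -0.522, 0.526, -0.475]
force: [-0.1, -1.2, 0.6]
finger_gap: 0.0937
```

>>> {"name": "servo_tool", "arguments": {"slide": [[0,0,0.9],[0,0,0.5],[0,-0.8,0],[-0.2,-0.9,0],[-0.4,-0.9,0]], "angular": [[0,0,0],[0,0,0],[0,0,-0.6],[0,0,-0.6],[0,0,-0.6]], "grip": [0,0,0,0,0]}}

```text
time_s: 40.22
position: [0.4171, -0.443, 0.2444]
orientation: [0.415, -0.567, 0.577, -0.416]
force: [0.7, -0.6, -0.4]
finger_gap: 0.0943
```

>>> {"name": "servo_tool", "arguments": {"slide": [[-0.7,-0.8,0],[-0.7,-0.6,0],[-0.7,-0.5,0],[0,0,0],[0,0,0]], "angular": [[0,0,-0.6],[0,0,-0.6],[0,0,-0.6],[0,0,0],[0,0,0]], "grip": [0,0,0,0,0]}}

```text
time_s: 40.85
position: [0.3065, -0.5436, 0.2433]
orientation: [0.348, -0.61, 0.621, -0.348]
force: [-0.2, 0.4, 0.8]
finger_gap: 0.0941
```

```bash
python3 - <<'E'
from h import *
s=env.sense(); print(s["position"])
c=cam("top","t28"); crop(c["frame"],380,220,500,310,6,"t28a"); crop(c["frame"],200,210,300,310,6,"t28b")
c=cam("scene"); crop(c["frame"],230,120,470,350,3,"s28")
E
```

```text
[ 0.30654684 -0.54357181  0.24332193]
```

View pics/t28.png

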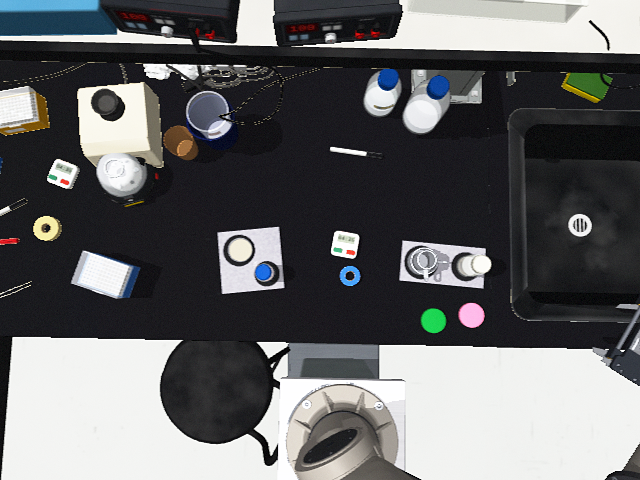

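View pics/s28.png

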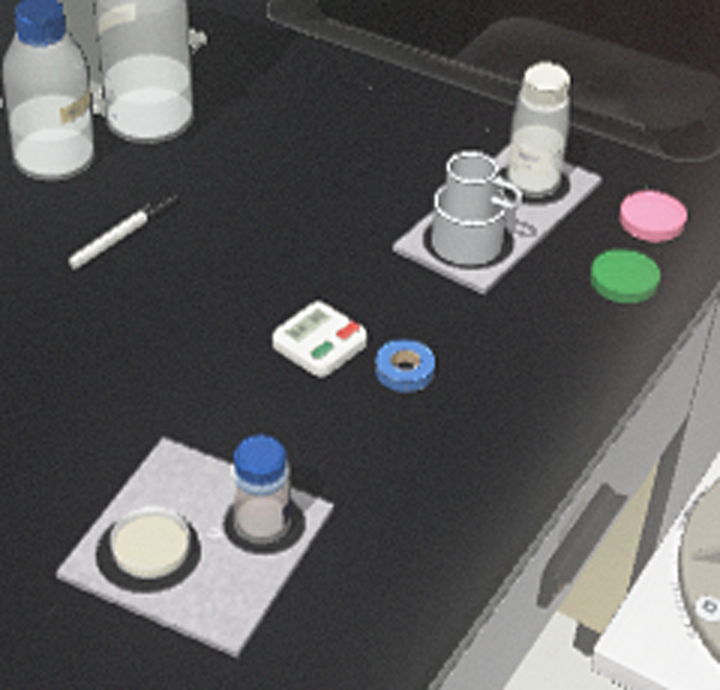

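View pics/t28a.png

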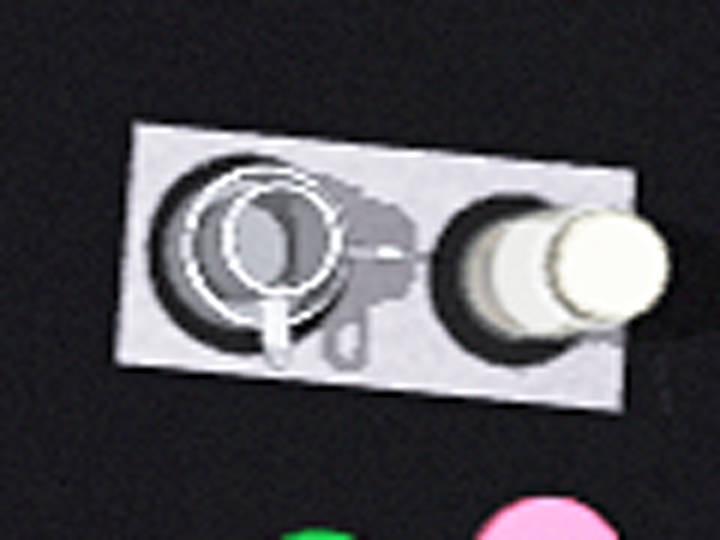

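View pics/t28b.png

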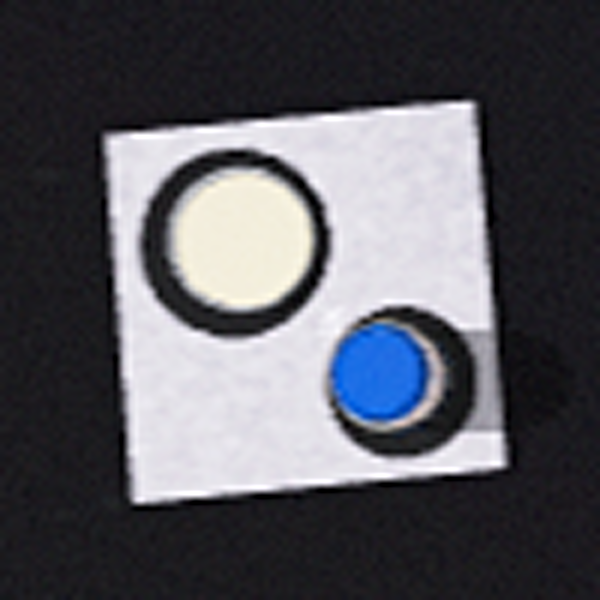

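```bash
python3 - <<'E'
from h import *
c=cam("top")
def loc(w,yaw,p): 
    a=np.radians(yaw); d=p[:2]-np.array(w); return np.array([np.cos(a)*d[0]+np.sin(a)*d[1],-np.sin(a)*d[0]+np.cos(a)*d[1]])*1000
def P(u,v,z): return plane(c,u,v,z)
print('short',loc([.4109,.2022],6.6,P(263.3,272.2,.089)))
print('dish',loc([.4696,.2762],6.6,P(240.5,250,.018)))
print('tall',loc([.4389,-.3116],-4.4,P(481.2,264.3,.132)))
W=P(424.2,261.3,.053);N=P(427,259.8,.094)
print('wide',loc([.4478,-.1962],-4.4,W),'narrow-wide',(N-W)*1000)
s=cam("scene")
g=lambda x,y:(230+x/3,120+y/3)
for n,w,yaw,px,z in [('short',[.4109,.2022],6.6,g(261,455),.089),('dish',[.4696,.2762],6.6,g(151,540),.018),('tall',[.4389,-.3116],-4.4,g(547,80),.132),('wide',[.4478,-.1962],-4.4,g(470,201),.053),('narrow',[.4478,-.1962],-4.4,g(472,166),.094)]:
    print('scene',n,loc(w,yaw,plane(s,*px,z)))
E
```

```text
short [ 0.29751643 -0.39561677]
dish [-1.39295442 -6.40219564]
tall [-0.18823956 -1.43393342]
wide [-0.57887791  0.32984456] narrow-wide [ 1.5713073   1.75904651 41.        ]
scene short [0.33974579 3.9087899 ]
scene dish [-0.9291014  -1.83548568]
scene tall [-2.89852783  7.46686767]
scene wide [3.27139391 2.09364902]
scene narrow [4.0590151  3.32958937]
```

```bash
python3 - <<'E'
from station import env
print(env.sense()["time_s"]); print(env.job_done())
E
```

```text
41.05
the job is handed in; nothing more can be done
None
```

Both kits are made up and the job was handed in at 41 s; it reported no verdict.

- **Rinsing kit (long tray):** the wide beaker is in the larger well with the narrow one standing inside it, and the tall pale-capped bottle is in the smaller well. The handles looked about 90° apart in the last overhead picture.
- **Plating kit (square tray):** the petri dish is in the larger well and the short blue-capped bottle in the smaller.
- **Last checks:**
  - In the overhead view every item sits within about 7 mm of its well centre. The dish is furthest off, at 6.4 mm. The narrow beaker is about 2.4 mm off the wide one's axis.
  - Everything looked upright and down in its well, but the height on the well floor was judged by eye, not measured. The tape, timer and marker showed no visible movement.
- **Disagreements:**
  - The scene camera put the tall bottle about 8 mm from its well centre, while the overhead view said 1.4 mm. Both are inside the 13 mm limit.
  - The wrist camera read about 4–7 mm further in x than the overhead one, so I aligned each placement by what the wrist camera showed of the item and its well.

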